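Bring a lid hinge together in the pinning jig and hold it for the pin

TASK

Of the two loose wooden lid rails, take the one whose three hinge knuckles fit between the two knuckles of the rail clamped in the pinning jig, set it right down in the pocket of the jig's sprung slide with its knuckles towards the clamped rail, and let go of it. Then take the black knob and draw the slide out against its spring until the mark on the bar is level with the jig's front face and the knuckle holes of both leaves line up. Finish holding the knob there, so that a workmate can drive the pin; do not knock the other things about.

Things in the scene. Friction and masses are not known exactly. Their poses are not given: they have to be found in the camera images.
- lid_rail: Rail to use: dark wood bar 22x108x26 mm (x, y, z) with a 3 mm brass leaf on top, 0.11 kg. Three brass knuckles, 12 mm across, 11 mm long, at y = -24, 0, 24 mm, stand out over the -x face; hole along y at x = -20.5, z = 27.5 mm, foremost brass x = -26.5. Origin: centre of the wood's underside. Grip: middle knuckle to back face (37.5 mm wide), or the bare ends (22 mm wide, 24 mm long).
- lid_axis (a point): Middle of the hole axis of the three-knuckle rail, inside its centre knuckle; axes as the rail's (y along the hole).
- odd_rail: The other loose rail, not used: the same bar, but its leaf has two knuckles (9 mm long, at y = -12 and 12 mm) like the clamped one, so it cannot mate. Origin and axes as for the three-knuckle rail.
- jig: Pinning jig, fixed, grey metal, base 138x132x8 mm. +x points from knob to pocket, y along the hinge. Origin: on the bench below the +x face of the clamped rail (x = -22..0, z = 28..57 mm), whose two knuckles (9 mm long, y = -12 and 12) point to +x. A bush at y = 37..51 holds the waiting pin, 1 mm nose at y = 33.5, head at 104. Knuckles pass with 2 mm each side, strike wood 3.5 mm past the mark.
- jamb_axis (a point): Middle of the hole axis of the clamped rail's knuckles, at x = 9.5 mm in the jig's frame, 55.5 mm above the bench; axes as the jig's (y along the hole).
- pocket (a point): Centre of the slide's pocket floor, moves with the slide; axes as the jig's. Slide home: 70 mm along +x from the jig's origin, 28 mm above the bench. Pocket 24 (x) by 110 (y) mm; walls 7 mm thick, 8 mm high, upper 5 mm tapered out by 2.5 mm. The seated rail has its origin here, its axes parallel to these, its knuckles to -x.
- slide: The sprung slide: pocket block, draw bar and knob in one, moving only along the jig's x. Frame as the jig's when home; drawn out, its origin lies that far to -x of the jig's. 40 mm is the mark, where the holes line up; end stop 46 mm. The spring pulls back with 4 N at home and 12 N at the mark (0.2 N per mm) and takes it home if let go.
- pull_knob (a point): Black upright round knob at the front of the draw bar, 16 mm across (18 at its ends), 28 to 67 mm above the bench; this point is on its axis, 46 mm above the bench; axes as the jig's. Slide home: 75 mm to -x of the jig's origin, 27 mm clear of the bridge's front face. The bar under it is 16 mm wide, its top 20 mm above the bench.
- bar_mark (a point): The full-width dark line round the draw bar, at the bar's top; moves with the slide and is hidden inside the bridge at the start (short lines before it are 5 mm apart).
- bridge_face (a point): Where the bar comes out of the front face of the jig's bridge, at the bar's top, 40 mm to -x of the jig's origin. The slide is at its mark when the full-width line is level with this face.
- pliers: Lasting pliers, red handles, 50 x 161 x 11 mm, lying flat; a bystander. Origin: centre of the underside.
- buckle_1: Brass buckle, 43 x 54 x 10 mm; a bystander. Origin: centre of the underside.
- beeswax: Block of beeswax, 38 x 55 x 22 mm; a bystander. Origin: centre of the underside.
- scissors: Leather shears, 76 x 226 x 9 mm, lying flat; a bystander. Origin: centre of the underside.
Mind the look-alikes: they are no part of the job. Leave any turquoise look-alike of the jig alone.

How it is judged:
By the outcome, as a careful person would: the job done as asked, in the order asked, and still so for the second after the job is handed in, while the arm keeps its last pose, push and grip.
It also fails if it takes over 53 s, if anything falls off the work surface, if the arm or the gripper's body presses on something with over 40 N, if the wrist force passes 120 N, or if a joint passes its speed limit or range.

ROBOT

A 7-joint arm with a two-finger parallel gripper is mounted at the origin on a cart in front of the work surface, level with it; the furniture and walls round the work are solid. World frame = base frame: x ahead of the robot, y to its left, z up, the work surface at z = 0. Lengths are in m, angles in rad, forces in N, time in s.
With the tool pointing down it reaches from about 0.425 to 0.875 m from the base axis. Payload 8.4 kg.
Tool frame: the origin (TCP) lies on the mounting face of the last link; the fingertips stand 173 mm ahead of it and the grasp point (between the pads) lies 155 mm ahead of it (r.tips_ahead is the distance from the TCP to the fingertips, in m); z points along the fingers, x is the direction in which the jaws open and shut, and the axes are right-handed (so a half turn about z gives the same grasp; the last joint's range is limited). The gripper opens to 85 mm and grips with 20 to 120 N. Pads are 22 mm wide; open, the fingers measure 114 mm over their backs; the gripper's body (76 mm by 85 mm) begins 54 mm behind the grasp point. The pads swing forward as they close: fully open they stand 13 mm farther back than shut.
Start: joints at [-1.383, 0.333, 0.04, 1.465, -0.013, 1.343, -0.059], TCP at [0.184, 0.623, 0.405] pointing down, gripper open.
Joint ranges: [-2.58, 2.58], [-0.38, 2.09], [-1.3, 1.39], [0.25, 2.4], [-1.5, 4.64], [0.08, 2.09], [-2.65, 2.65]. Speed limits (rad/s): [2.22, 2.22, 2.79, 2.79, 3.14, 3.14, 3.14].

INTERFACE

Orientations are given as a unit quaternion [x, y, z, w].
In Python, from cell import r gives the robot as it stands.
- The arm moves only by the tool jog_arm, never from a script. Its argument "steps" is a list of rows, each an object of numbers: "hand": the closure, from 0 (fully open) to 1 (shut); "dx", "dy", "dz": the shift along the tool's x, y, z in mm; "yaw": the turn about the tool's z in degrees. A call has 1 to 10 rows; each row shifts and turns the commanded pose from where the row before left it, along the tool's axes as they then stand; what a row does not reach is not made up. A row lasts 1/12 s, in which the tool goes at most 41.7 mm and 7.16 degrees, less where a joint would pass 70% of its speed; a pose out of reach is approached as far as the arm can. A call with a gripper value outside its range is refused whole. The fingers move at their own pace and stop on an object; "grip_force" is the grip in N (left out, the last holds). Time passes only in rows, so rows that do not move let the fingers close. It gives the time, the measured TCP pose, the force and the opening at its end, in the units of the state.
- r.state(): the state, without advancing time (a new reading comes with each control period).
- r.capture(name): name is "scene" or "top" or "wrist"; returns the picture (420x560x3 uint8, blue, green, red); there is no depth.
- r.camera_info(name): a dict with "K" (3x3 intrinsics, pixels), "k1" (the pictures are not rectified: a ray, as slopes to the right and down, at radius r is drawn at 1 + k1 r^2 times it, then the intrinsics apply), "cam_to_world" (4x4, takes a point from camera to world coordinates). Camera axes: x right, y down, z forward; pixel columns grow to the right and rows downward; lengths in m; the calibration is good to about 2 mm. A picture is of the moment at which its call begins: read the wrist's pose just before it. camera_info takes no time and is no camera call; for the wrist camera it gives the pose at the moment of the call.
- r.hand_in(): hands the job in, once; it reports no verdict.
The state is a dict: "clock": time; "joint_positions": joint angles; "joint_velocities": joint speeds; "tau": joint torques, N m; "ee_pos": TCP position; "eef_rot": TCP orientation; "contact_force": force on the tool from outside, world axes, zero at the start; "wrist_torque": the same for the moment, N m; "opening": finger opening in m.
Only numpy, scipy, OpenCV 4.12 (cv2) and the standard library are available. Lean on these libraries where they do the work, as an engineer would, in place of code of your own. Each camera call takes 0.05 s, during which the arm holds its last target.

## Working session

There is one attempt and no reset: what is moved stays moved. The work goes in short steps, Python scripts to look and compute and a tool call to move; the robot and the scene stay as the last step left them, time stands still between calls to the robot, and variables do not carry over. Pictures are saved under pics/ and viewed, and the job is handed in when it is done.

Besides the shell and the picture viewer there is one more tool, called by a JSON object that holds its "api" and its "payload". jog_arm: Moves the arm, as the interface text tells. Its arguments: {"type":"object","properties":{"steps":{"type":"array"},"grip_force":{"type":"number"}},"required":["steps"]}

```bash
mkdir -p pics; ls
python3 - <<'E'
from cell import r
import cv2
s=r.state();print(s)
for n in("scene","top","wrist"):
    ci=r.camera_info(n);print(n,ci)
    cv2.imwrite(f"pics/{n}0.png",r.capture(n))
E
```

```text
pics
{'clock': 0.0, 'joint_positions': array([-1.38315652,  0.33394414,  0.03988502,  1.4663153 , -0.01338667,
        1.34331464, -0.05852652]), 'joint_velocities': array([-1.41389538e-03, -3.09495780e-04,  6.20354367e-04,  2.80010240e-04,
        9.97135525e-05, -9.51691794e-05,  8.63736457e-04]), 'tau': array([ 1.99459405e-04, -6.58543897e+01,  1.36554491e+00, -4.05561197e+01,
        1.66924449e-02,  1.26233514e-02,  4.13340547e-05]), 'ee_pos': array([0.18386534, 0.62325868, 0.40377816]), 'eef_rot': array([ 8.00928027e-01,  5.98760019e-01, -6.44862578e-04,  5.65608322e-04]), 'contact_force': array([-0.27863899,  0.2741318 ,  0.33506402]), 'wrist_torque': array([ 0.01550758, -0.0106604 ,  0.01106034]), 'opening': 0.08541965706739045}
scene {'K': array([[517.18703923,   0.        , 279.56065976],
       [  0.        , 517.18703923, 211.21959005],
       [  0.        ,   0.        ,   1.        ]]), 'k1': -0.10130843642712524, 'cam_to_world': array([[ 0.78594724, -0.44483699,  0.42942635, -0.12182919],
       [-0.61828304, -0.5695013 ,  0.54165889, -1.01030485],
       [ 0.00360895,
[... 315 characters left out ...]
ay([[ 0.02112306, -0.95539224,  0.29458358,  0.16120869],
       [-0.99976283, -0.01862303,  0.01128969, -0.20863379],
       [-0.00530004, -0.29475219, -0.95555903,  1.29601766],
       [ 0.        ,  0.        ,  0.        ,  1.        ]])}
wrist {'K': array([[294.97206206,   0.        , 283.61738021],
       [  0.        , 294.97206206, 208.36185929],
       [  0.        ,   0.        ,   1.        ]]), 'k1': -0.061264725705596136, 'cam_to_world': array([[ 0.2823815 ,  0.92355511,  0.25943525,  0.11685882],
       [ 0.95929891, -0.27115084, -0.07888488,  0.64247722],
       [-0.00250845,  0.27115159, -0.96253339,  0.37242087],
       [ 0.        ,  0.        ,  0.        ,  1.        ]])}
```

View pics/scene0.png

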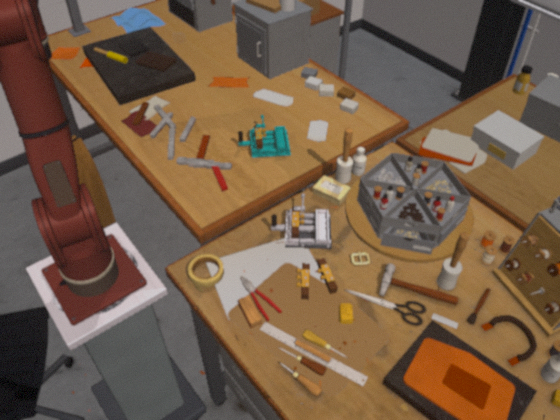

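View pics/top0.png

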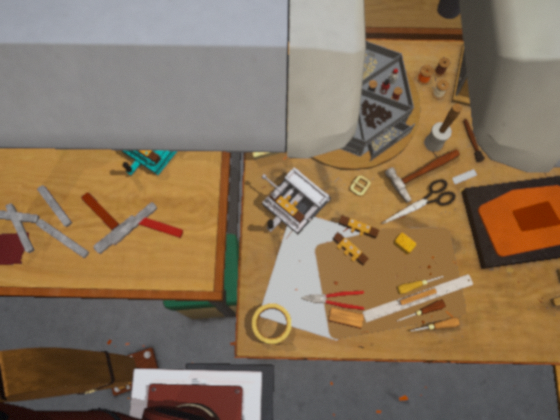

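View pics/wrist0.png

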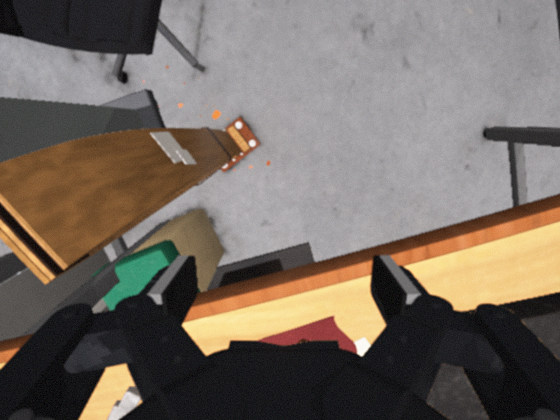

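```bash
cat > h.py <<'E'
import numpy as np, cv2
def ray(ci,u,v):
    K=ci["K"];k=ci["k1"];d=np.array([(u-K[0,2])/K[0,0],(v-K[1,2])/K[1,1]])
    s=d.copy()
    for _ in range(20): s=d/(1+k*(s@s))
    T=ci["cam_to_world"];return T[:3,3],T[:3,:3]@np.array([s[0],s[1],1])
def at(ci,u,v,z):
    o,d=ray(ci,u,v);return o+d*(z-o[2])/d[2]
def proj(ci,p):
    T=ci["cam_to_world"];c=T[:3,:3].T@(np.asarray(p,float)-T[:3,3]);s=c[:2]/c[2];s=s*(1+ci["k1"]*(s@s));K=ci["K"]
    return np.array([K[0,0]*s[0]+K[0,2],K[1,1]*s[1]+K[1,2]])
def crop(src,dst,x,y,w,h,f):
    i=cv2.imread(src)[y:y+h,x:x+w];cv2.imwrite(dst,cv2.resize(i,None,fx=f,fy=f,interpolation=cv2.INTER_CUBIC))
E
python3 - <<'E'
from h import *
crop("pics/top0.png","pics/top0c.png",245,155,160,120,5)
crop("pics/scene0.png","pics/scene0c.png",230,180,160,120,5)
E
```

```text
(no output)
```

View pics/top0c.png

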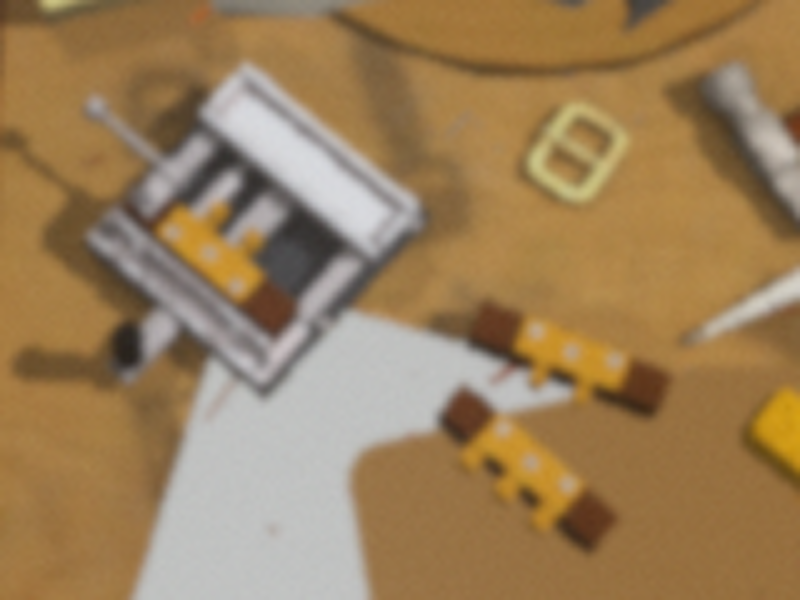

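View pics/scene0c.png

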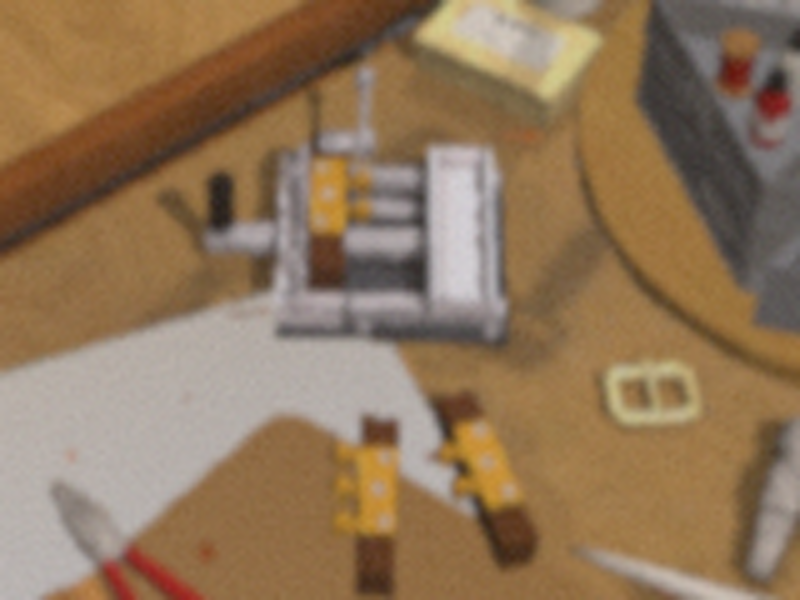

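Run:
```python
from h import *
from cell import r
t=r.camera_info("top");s=r.camera_info("scene")
f=lambda x,y:(245+x/5,155+y/5)
g=lambda x,y:(230+x/5,180+y/5)
# brass leaf corners/centres
print("rail leaf centre", at(t,*f(531,462),.029), at(s,*g(378,490),.029))
print("rail ends", at(t,*f(467,410),.026),at(t,*f(597,520),.026), at(s,*g(378,432),.026),at(s,*g(375,560),.026))
print("odd", at(t,*f(570,355),.029),at(t,*f(497,325),.026),at(t,*f(645,385),.026))
print("odd s",at(s,*g(487,462),.029))
print("clamped leaf screws",at(t,*f(172,230),.057),at(t,*f(240,284),.057))
print("knob top",at(t,*f(128,335),.067),at(s,*g(220,180),.067))
print("clamped s", at(s,*g(330,165),.057),at(s,*g(325,225),.057))
```

```text
rail leaf centre [ 0.46126819 -0.38708948  0.029     ] [ 0.46360098 -0.38893221  0.029     ]
rail ends [ 0.48938762 -0.35445267  0.026     ] [ 0.43175483 -0.42110691  0.026     ] [ 0.49114417 -0.35645079  0.026     ] [ 0.43368759 -0.42210374  0.026     ]
odd [ 0.51967862 -0.40898745  0.029     ] [ 0.53634779 -0.37108892  0.026     ] [ 0.50484388 -0.4486122   0.026     ]
odd s [ 0.52375895 -0.41172999  0.029     ]
clamped leaf screws [ 0.57588908 -0.1974302   0.057     ] [ 0.54687477 -0.2335071   0.057     ]
knob top [ 0.51516483 -0.17603792  0.067     ] [ 0.51683457 -0.17832724  0.067     ]
clamped s [ 0.58224476 -0.20181406  0.057     ] [ 0.5489848 -0.2376094  0.057    ]
```

{"api": "jog_arm", "payload": {"steps": [{"dy":40,"yaw":3.5},{"dy":40,"yaw":3.5},{"dy":40,"yaw":3.5},{"dy":40,"yaw":3.5},{"dy":40,"yaw":3.5},{"dy":40,"yaw":3.5},{"dy":40,"yaw":3.5},{"dy":40,"yaw":3.5},{"dy":40,"yaw":3.5},{"dy":40,"yaw":3.5}]}}

```text
schema error: expected keys hand, dx, dy, dz, yaw
```

{"api": "jog_arm", "payload": {"steps": [{"hand":0,"dx":0,"dz":0,"dy":40,"yaw":3.5},{"hand":0,"dx":0,"dz":0,"dy":40,"yaw":3.5},{"hand":0,"dx":0,"dz":0,"dy":40,"yaw":3.5},{"hand":0,"dx":0,"dz":0,"dy":40,"yaw":3.5},{"hand":0,"dx":0,"dz":0,"dy":40,"yaw":3.5},{"hand":0,"dx":0,"dz":0,"dy":40,"yaw":3.5},{"hand":0,"dx":0,"dz":0,"dy":40,"yaw":3.5},{"hand":0,"dx":0,"dz":0,"dy":40,"yaw":3.5},{"hand":0,"dx":0,"dz":0,"dy":40,"yaw":3.5},{"hand":0,"dx":0,"dz":0,"dy":40,"yaw":3.5}]}}

```text
clock: 0.98
ee_pos: [0.5185, 0.4123, 0.4043]
eef_rot: [0.944, 0.329, -0.0, 0.0]
contact_force: [0.2, -0.1, 1.2]
opening: 0.0854
```

Run:
```python
from cell import r
s=r.state();print({k:s[k].round(3) if hasattr(s[k],'round') else s[k] for k in('clock','joint_positions','ee_pos','eef_rot','contact_force')},r.tips_ahead)
```

```text
{'clock': 0.9833, 'joint_positions': array([-0.967,  0.366,  0.304,  1.444, -0.11 ,  1.35 ,  0.012]), 'ee_pos': array([0.518, 0.412, 0.404]), 'eef_rot': array([ 0.944,  0.329, -0.   ,  0.   ]), 'contact_force': array([ 0.183, -0.056,  1.204])} 0.1734
```

{"api": "jog_arm", "payload": {"steps": [{"hand":0,"dx":0,"dz":0,"dy":40,"yaw":3.5},{"hand":0,"dx":0,"dz":0,"dy":40,"yaw":3.5},{"hand":0,"dx":0,"dz":0,"dy":40,"yaw":3.5},{"hand":0,"dx":0,"dz":0,"dy":40,"yaw":3.5},{"hand":0,"dx":0,"dz":0,"dy":40,"yaw":3.5},{"hand":0,"dx":0,"dz":0,"dy":40,"yaw":3.5},{"hand":0,"dx":0,"dz":0,"dy":40,"yaw":3.5},{"hand":0,"dx":0,"dz":0,"dy":40,"yaw":3.5},{"hand":0,"dx":0,"dz":0,"dy":40,"yaw":3.5},{"hand":0,"dx":0,"dz":0,"dy":40,"yaw":3.5}]}}

```text
clock: 1.82
ee_pos: [0.6702, 0.0488, 0.4044]
eef_rot: [1.0, 0.03, -0.0, 0.0]
contact_force: [0.8, -0.3, -0.2]
opening: 0.0855
```

Run:
```python
from cell import r
s=r.state();print({k:s[k].round(3) if hasattr(s[k],'round') else s[k] for k in('clock','joint_positions','ee_pos','eef_rot','contact_force')},r.tips_ahead)
```

```text
{'clock': 1.8167, 'joint_positions': array([-0.536,  0.412,  0.548,  1.427, -0.215,  1.362,  0.078]), 'ee_pos': array([0.67 , 0.049, 0.404]), 'eef_rot': array([ 1.  ,  0.03, -0.  ,  0.  ]), 'contact_force': array([ 0.778, -0.267, -0.161])} 0.1734
```

{"api": "jog_arm", "payload": {"steps": [{"hand":0,"dx":-5,"dz":0,"dy":37,"yaw":4.4},{"hand":0,"dx":-5,"dz":0,"dy":37,"yaw":4.4},{"hand":0,"dx":-5,"dz":0,"dy":37,"yaw":4.4},{"hand":0,"dx":-5,"dz":0,"dy":37,"yaw":4.4},{"hand":0,"dx":-5,"dz":0,"dy":37,"yaw":4.4},{"hand":0,"dx":-5,"dz":0,"dy":37,"yaw":4.4},{"hand":0,"dx":-5,"dz":0,"dy":37,"yaw":4.4},{"hand":0,"dx":-5,"dz":0,"dy":37,"yaw":4.4},{"hand":0,"dx":-5,"dz":0,"dy":37,"yaw":4.4},{"hand":0,"dx":-5,"dz":0,"dy":37,"yaw":4.4}]}}

```text
clock: 2.65
ee_pos: [0.521, -0.2839, 0.4045]
eef_rot: [0.938, -0.347, -0.0, 0.0]
contact_force: [0.0, -1.1, -0.8]
opening: 0.0855
```

{"api": "jog_arm", "payload": {"steps": [{"hand":0.4,"dx":0,"dz":0,"dy":0,"yaw":0},{"hand":0.4,"dx":0,"dz":0,"dy":0,"yaw":0},{"hand":0.4,"dx":0,"dz":0,"dy":0,"yaw":0}]}}

```text
clock: 2.9
ee_pos: [0.5224, -0.282, 0.4046]
eef_rot: [0.939, -0.345, -0.0, -0.0]
contact_force: [0.2, 1.9, 0.4]
opening: 0.0524
```

Run:
```python
from cell import r
import cv2,pickle
s=r.state();ci=r.camera_info("wrist");im=r.capture("wrist")
cv2.imwrite("pics/w1.png",im);pickle.dump((s,ci),open("w1.pkl","wb"))
cv2.imwrite("pics/w1b.png",cv2.resize(im,(800,600),interpolation=cv2.INTER_CUBIC))
print({k:s[k].round(3) if hasattr(s[k],'round') else s[k] for k in('clock','joint_positions','ee_pos','eef_rot','contact_force','opening')},ci["cam_to_world"].round(3))
```

```text
{'clock': 2.9, 'joint_positions': array([-0.258,  0.275,  0.826,  1.641, -0.208,  1.318, -0.103]), 'ee_pos': array([ 0.522, -0.282,  0.405]), 'eef_rot': array([ 0.939, -0.345, -0.   , -0.   ]), 'contact_force': array([0.2  , 1.928, 0.411]), 'opening': 0.05239633701321092} [[ 0.762 -0.623 -0.177  0.566]
 [-0.648 -0.733 -0.207 -0.23 ]
 [-0.001  0.273 -0.962  0.373]
 [ 0.     0.     0.     1.   ]]
```

View pics/w1b.png

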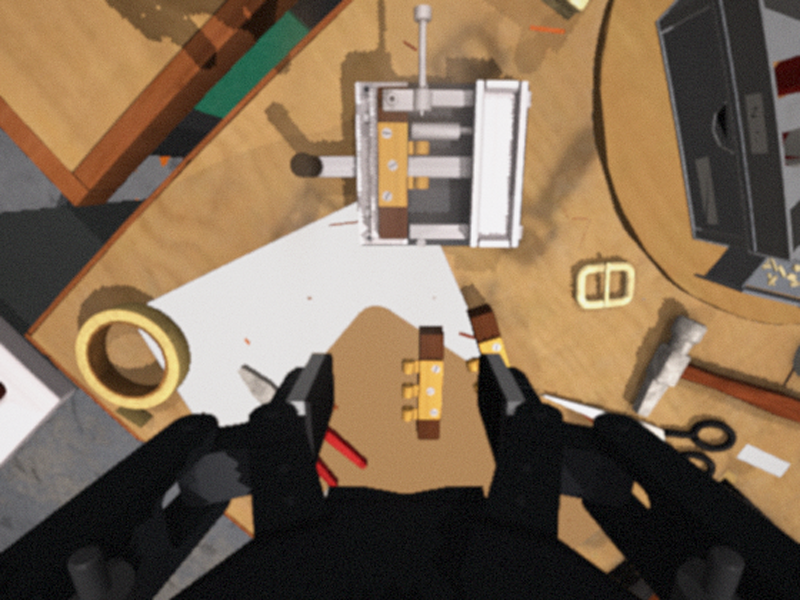

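Run:
```python
from h import *
crop("pics/w1.png","pics/w1r.png",265,210,100,100,6)
crop("pics/w1.png","pics/w1j.png",200,50,175,130,4.5)
```

```text
(no output)
```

View pics/w1r.png

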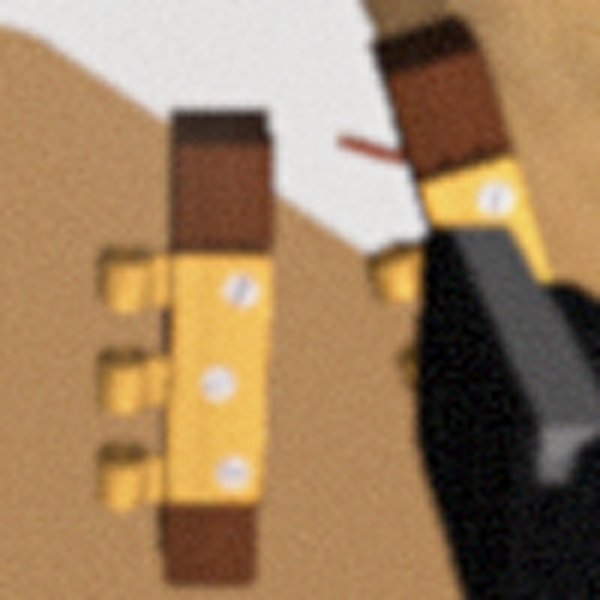

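View pics/w1j.png

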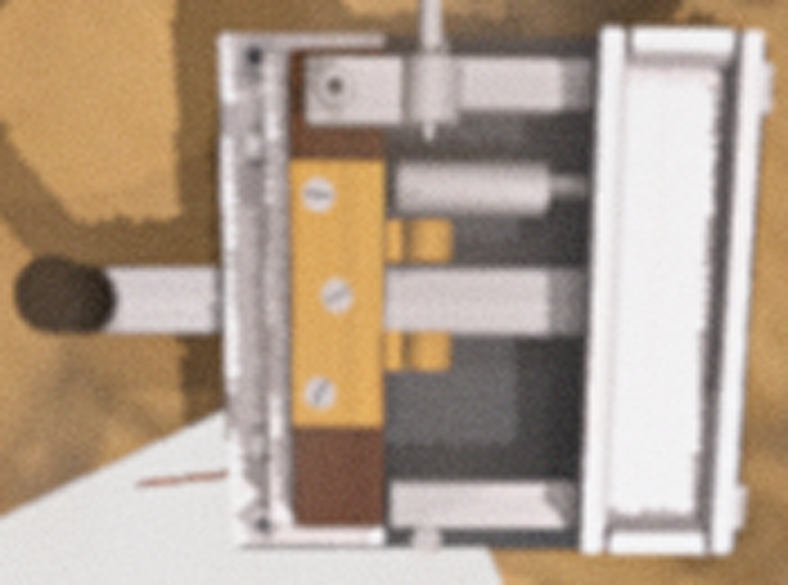

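```bash
cat > fit.py <<'E'
from h import *
from scipy.optimize import least_squares
def fit(ci,obj,px,p0):
    obj=np.array(obj,float)/1000;px=np.array(px)
    def W(p):
        c,s=np.cos(p[2]),np.sin(p[2]);return np.c_[p[0]+c*obj[:,0]-s*obj[:,1],p[1]+s*obj[:,0]+c*obj[:,1],obj[:,2]]
    f=lambda p:np.r_[[proj(ci,w) for w in W(p)]].ravel()-px.ravel()
    q=least_squares(f,p0,loss='soft_l1');return q.x,f(q.x).reshape(-1,2)
E
python3 - <<'E'
from fit import *
import pickle
s,ci=pickle.load(open("w1.pkl","rb"))
R=lambda l:[(265+x/6,210+y/6) for x,y in l]
J=lambda l:[(200+x/4.5,50+y/4.5) for x,y in l]
p,e=fit(ci,[(-11,54,26),(11,54,26),(-11,-54,26),(11,-54,26),(-11,30,29),(11,30,29),(-11,-30,29),(11,-30,29)],
 R([(172,143),(272,143),(168,582),(254,582),(174,254),(272,254),(165,502),(262,502)]),[.463,-.388,-.71])
print("rail",p,np.degrees(p[2]));print(e.round(1))
p,e=fit(ci,[(-22,30,57),(0,30,57),(-22,-30,57),(0,-30,57),(15.5,12,55.5),(15.5,-12,55.5),(51,62,36),(51,-62,36),(89,62,36),(89,-62,36)],
 J([(293,158),(384,158),(293,428),(384,428),(452,241),(452,351),(603,28),(584,552),(766,30),(735,552)]),[.56,-.21,-.71])
print("jig",p,np.degrees(p[2]));print(e.round(1))
T=s["eef_rot"];print("tool yaw",np.degrees(2*np.arctan2(T[1],T[0])),s["ee_pos"])
E
```

```text
rail [ 0.46355098 -0.38561832 -0.7116908 ] -40.77687932921771
[[-0.2 -0.3]
 [ 0.6 -0.2]
 [-0.9  0.7]
 [ 0.9  0.8]
 [-0.8 -0.2]
 [ 0.2 -0.1]
 [-0.1 -0.1]
 [ 0.3 -0. ]]
jig [ 0.57385844 -0.22395119 -0.70536131] -40.41422597639892
[[-1.1 -0.1]
 [ 0.6 -0.1]
 [-0.3  0.3]
 [ 0.4  0.3]
 [ 0.5  0.2]
 [ 0.2 -0.2]
 [ 0.2 -0.2]
 [ 0.1 -0.1]
 [-0.2 -0.1]
 [-0.7  0. ]]
tool yaw -40.38592055154835 [ 0.52242283 -0.28199466  0.40464541]
```

Run:
```python
from fit import *
import pickle
from scipy.spatial.transform import Rotation as Ro
s,ci=pickle.load(open("w1.pkl","rb"))
R=Ro.from_quat(s["eef_rot"]).as_matrix()
for zt in(.160,.165,.17,.175,.18):
  print(zt,[(proj(ci,s["ee_pos"]+R@np.array([sx*.0262,y,zt]))*6-np.array([180*6,220*6])).round() for sx in(-1,1) for y in(-.011,.011)])
crop("pics/w1.png","pics/w1f.png",180,220,130,100,6)
crop("pics/w1.png","pics/w1g.png",310,220,100,100,6)
```

```text
0.16 [array([296., 182.]), array([310., 426.]), array([960., 182.]), array([944., 427.])]
0.165 [array([307., 157.]), array([320., 395.]), array([949., 157.]), array([934., 395.])]
0.17 [array([317., 133.]), array([329., 365.]), array([938., 133.]), array([925., 366.])]
0.175 [array([326., 111.]), array([338., 337.]), array([928., 111.]), array([916., 338.])]
0.18 [array([335.,  90.]), array([346., 311.]), array([919.,  91.]), array([908., 311.])]
```

View pics/w1f.png

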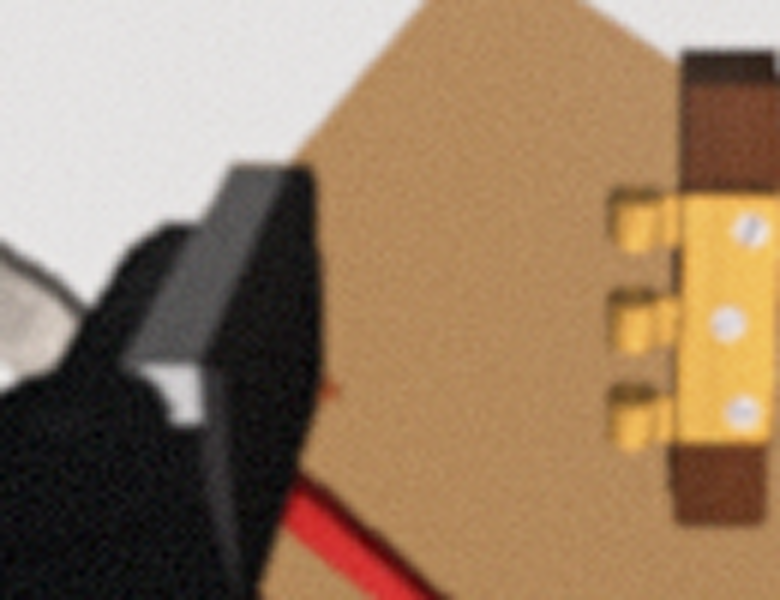

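{"api": "jog_arm", "payload": {"steps": [{"hand":0.46,"dx":2.2,"dz":22,"dy":19.5,"yaw":0.4},{"hand":0.46,"dx":2.2,"dz":22,"dy":19.5,"yaw":0},{"hand":0.46,"dx":2.2,"dz":22,"dy":19.5,"yaw":0},{"hand":0.46,"dx":2.2,"dz":22,"dy":19.5,"yaw":0},{"hand":0.46,"dx":2.2,"dz":22,"dy":19.5,"yaw":0},{"hand":0.46,"dx":2.2,"dz":22,"dy":19.5,"yaw":0},{"hand":0.46,"dx":0,"dz":20,"dy":0,"yaw":0},{"hand":0.46,"dx":0,"dz":0,"dy":0,"yaw":0},{"hand":0.46,"dx":0,"dz":0,"dy":0,"yaw":0}]}}

```text
clock: 3.7
ee_pos: [0.4567, -0.3785, 0.252]
eef_rot: [0.938, -0.348, -0.001, -0.0]
contact_force: [0.3, -0.6, 0.1]
opening: 0.046
```

```bash
cat > snap.py <<'E'
import sys,pickle
from cell import r
from h import *
n=sys.argv[1]
s=r.state();ci=r.camera_info("wrist");im=r.capture("wrist")
cv2.imwrite(f"pics/{n}.png",im);pickle.dump((s,ci),open(n+".pkl","wb"))
cv2.imwrite(f"pics/{n}b.png",cv2.resize(im,(800,600),interpolation=cv2.INTER_CUBIC))
T=s["eef_rot"]
print(s["clock"],s["ee_pos"].round(4),"yaw",np.degrees(2*np.arctan2(T[1],T[0])).round(2),T.round(4),s["contact_force"].round(1),s["opening"],s["joint_positions"].round(2))
E
python3 snap.py w2
```

```text
3.7 [ 0.4567 -0.3785  0.252 ] yaw -40.72 [ 9.375e-01 -3.479e-01 -1.200e-03 -2.000e-04] [ 0.3 -0.6  0.1] 0.046023404309306314 [-0.02  0.44  0.79  1.81 -0.36  1.05  0.2 ]
```

View pics/w2b.png

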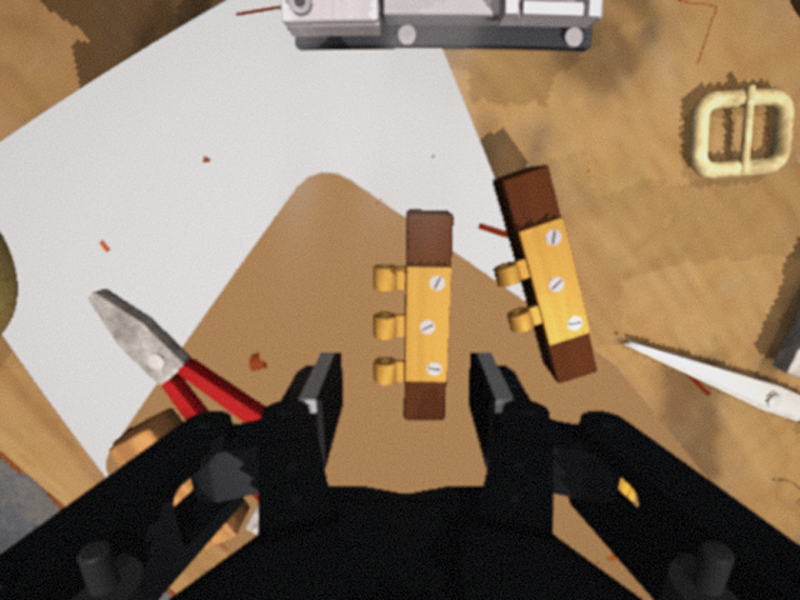

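Run:
```python
from h import *
crop("pics/w2.png","pics/w2r.png",250,110,170,165,4.6)
crop("pics/w2.png","pics/w2r.png",255,140,75,165,3.6) if 0 else None
```

```text
(no output)
```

View pics/w2r.png

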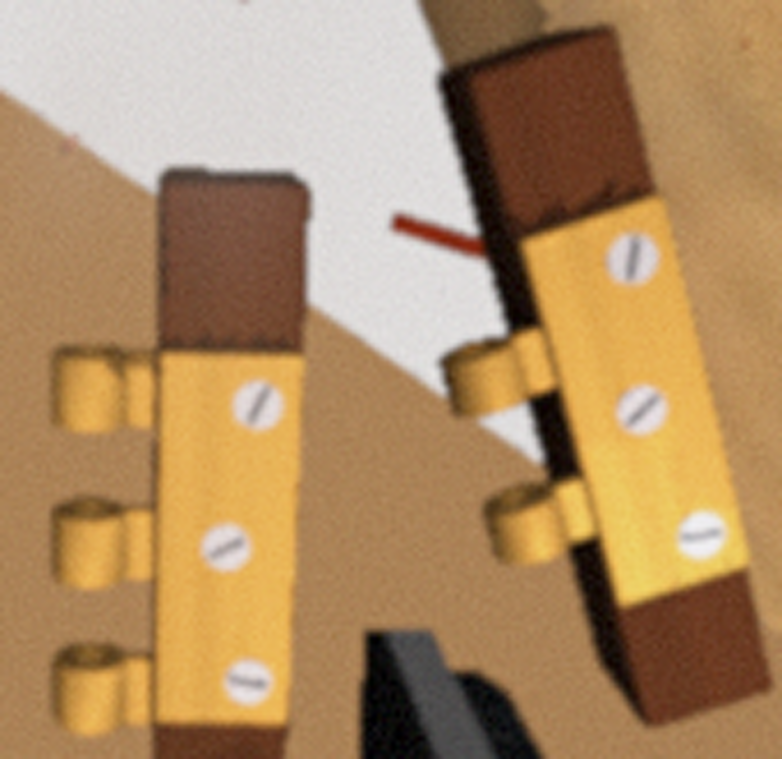

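Run:
```python
from fit import *
import pickle
from scipy.spatial.transform import Rotation as Ro
s,ci=pickle.load(open("w2.pkl","rb"))
R=lambda l:[(250+x/4.6,110+y/4.6) for x,y in l]
p,e=fit(ci,[(-11,54,26),(11,54,26),(-11,30,29),(11,30,29),(-11,-30,29),(11,-30,29)],
 R([(161,180),(305,183),(159,351),(303,353),(156,722),(287,724)]),[.463,-.388,-.71])
print("rail",p,np.degrees(p[2]));print(e.round(1))
po,e=fit(ci,[(-11,54,26),(11,54,26),(-11,30,29),(11,30,29),(-11,-30,29),(11,-30,29)],
 R([(472,72),(614,30),(525,235),(665,198),(622,605),(747,568)]),[.52,-.409,-.4])
print("odd",po,np.degrees(po[2]));print(e.round(1))
c,sn=np.cos(p[2]),np.sin(p[2])
g=p[:2]+np.array([c*-.00775,sn*-.00775])
d=np.r_[g-s["ee_pos"][:2],0]
Rt=Ro.from_quat(s["eef_rot"]).as_matrix()
print("grasp",g,"tool delta mm",(Rt.T@d*1000).round(1), "tool axis tilt: tip shift", (Rt@[0,0,.15])*1000)
co,so=np.cos(po[2]),np.sin(po[2])
for x,y in((-26.5,-7.5),(-26.5,-16.5),(-26.5,7.5)):
  w=po[:2]+np.array([co*x-so*y,so*x+co*y])/1000-p[:2]
  print("odd kn in rail frame",(c*w[0]+sn*w[1])*1000,(-sn*w[0]+c*w[1])*1000)
```

```text
rail [ 0.46328843 -0.38559239 -0.7198093 ] -41.24203487936404
[[-1.1 -0.2]
 [ 1.4 -0.5]
 [-1.  -0.2]
 [ 0.9 -0.3]
 [-1.2  1.3]
 [ 1.   1.1]]
odd [ 0.52317166 -0.40906082 -0.38193346] -21.883175516735715
[[-0.8  0.2]
 [ 1.4 -1.8]
 [-1.5  1. ]
 [ 0.7 -1.8]
 [-1.2  1.8]
 [ 1.9  0.3]]
grasp [ 0.45746096 -0.38048327] tool delta mm [ 1.9  1.  -0. ] tool axis tilt: tip shift [  -0.30776093    0.17423297 -149.99958309]
odd kn in rail frame 37.983860022756325 5.970572780051239
odd kn in rail frame 40.967213998784125 -2.520575496461133
odd kn in rail frame 33.01160339604338 20.122486574238522
```

{"api": "jog_arm", "payload": {"steps": [{"hand":0.46,"dx":0.6,"dz":18,"dy":1,"yaw":0.3},{"hand":0.46,"dx":0,"dz":18,"dy":0,"yaw":0},{"hand":0.46,"dx":0,"dz":18,"dy":0,"yaw":0},{"hand":0.46,"dx":0,"dz":18,"dy":0,"yaw":0},{"hand":0.46,"dx":0,"dz":0,"dy":0,"yaw":0}]}}

```text
clock: 4.17
ee_pos: [0.4565, -0.3791, 0.1793]
eef_rot: [0.937, -0.35, -0.001, -0.001]
contact_force: [0.4, 0.9, -0.4]
opening: 0.0458
```

```bash
python3 snap.py w3
```

```text
4.1667 [ 0.4565 -0.3791  0.1793] yaw -40.97 [ 9.368e-01 -3.500e-01 -1.100e-03 -5.000e-04] [ 0.4  0.9 -0.4] 0.04582452876674313 [ 0.04  0.54  0.73  1.85 -0.44  0.92  0.26]
```

View pics/w3b.png

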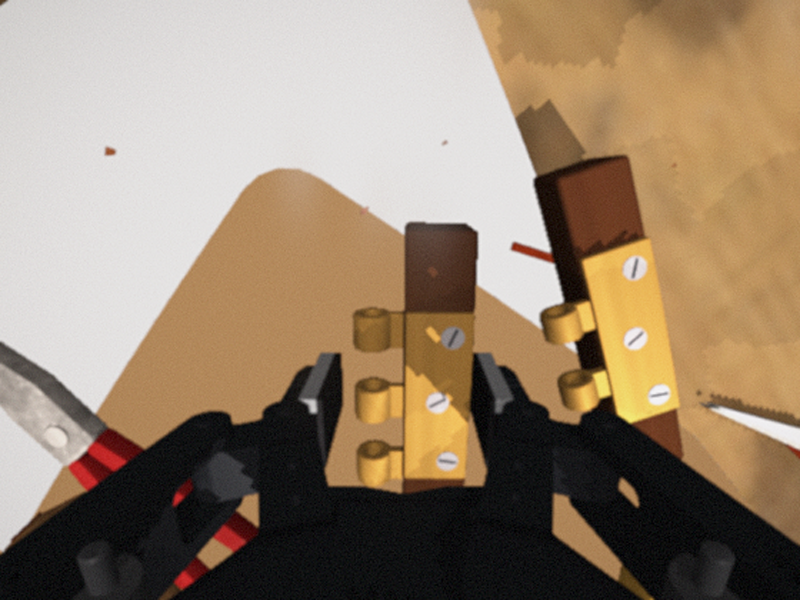

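{"api": "jog_arm", "payload": {"steps": [{"hand":0.7,"dx":0,"dz":0,"dy":0,"yaw":0},{"hand":0.7,"dx":0,"dz":0,"dy":0,"yaw":0},{"hand":0.7,"dx":0,"dz":0,"dy":0,"yaw":0},{"hand":0.7,"dx":0,"dz":0,"dy":0,"yaw":0}], "grip_force": 40}}

```text
clock: 4.55
ee_pos: [0.4564, -0.3811, 0.1824]
eef_rot: [0.936, -0.351, 0.001, -0.0]
contact_force: [0.6, 0.7, 7.2]
opening: 0.0361
```

```bash
python3 snap.py w4
```

```text
4.55 [ 0.4564 -0.3811  0.1824] yaw -41.11 [ 0.9363 -0.3511  0.0013 -0.    ] [0.6 0.7 7.2] 0.03606632244382984 [ 0.04  0.53  0.73  1.85 -0.44  0.92  0.26]
```

View pics/w4b.png

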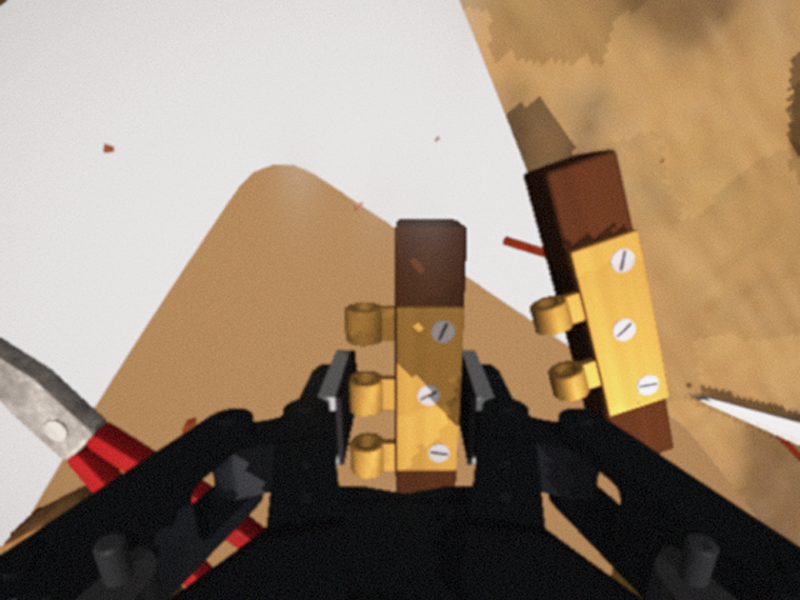

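{"api": "jog_arm", "payload": {"steps": [{"hand":0.7,"dx":0,"dz":-15,"dy":0,"yaw":0},{"hand":0.7,"dx":0,"dz":-25,"dy":0,"yaw":0},{"hand":0.7,"dx":0,"dz":-25,"dy":0,"yaw":0},{"hand":0.7,"dx":6,"dz":-20,"dy":-25,"yaw":0},{"hand":0.7,"dx":7,"dz":-15,"dy":-30,"yaw":0},{"hand":0.7,"dx":7,"dz":0,"dy":-30,"yaw":0},{"hand":0.7,"dx":7,"dz":0,"dy":-30,"yaw":0},{"hand":0.7,"dx":7,"dz":0,"dy":-30,"yaw":0},{"hand":0.7,"dx":7,"dz":0,"dy":-30,"yaw":-0.3},{"hand":0.7,"dx":6,"dz":0,"dy":-21,"yaw":-0.3}]}}

```text
clock: 5.43
ee_pos: [0.6221, -0.2612, 0.2811]
eef_rot: [0.939, -0.345, 0.0, -0.001]
contact_force: [0.7, 1.3, -1.7]
opening: 0.0359
```

{"api": "jog_arm", "payload": {"steps": [{"hand":0.7,"dx":0,"dz":0,"dy":0,"yaw":0},{"hand":0.7,"dx":0,"dz":0,"dy":0,"yaw":0}]}}

```text
clock: 5.6
ee_pos: [0.6209, -0.2626, 0.2808]
eef_rot: [0.939, -0.345, -0.0, 0.0]
contact_force: [-0.2, -1.7, -1.8]
opening: 0.036
```

```bash
python3 snap.py w5; python3 -c "
from cell import r;import cv2
from h import *
cv2.imwrite('pics/s5.png',r.capture('scene'));crop('pics/s5.png','pics/s5c.png',240,160,160,120,5)"
```

```text
5.6 [ 0.6209 -0.2626  0.2808] yaw -40.37 [ 9.386e-01 -3.451e-01 -0.000e+00  1.000e-04] [-0.2 -1.7 -1.8] 0.035980784591567165 [-0.19  0.56  0.74  1.57 -0.4   1.17 -0.08]
```

View pics/w5b.png

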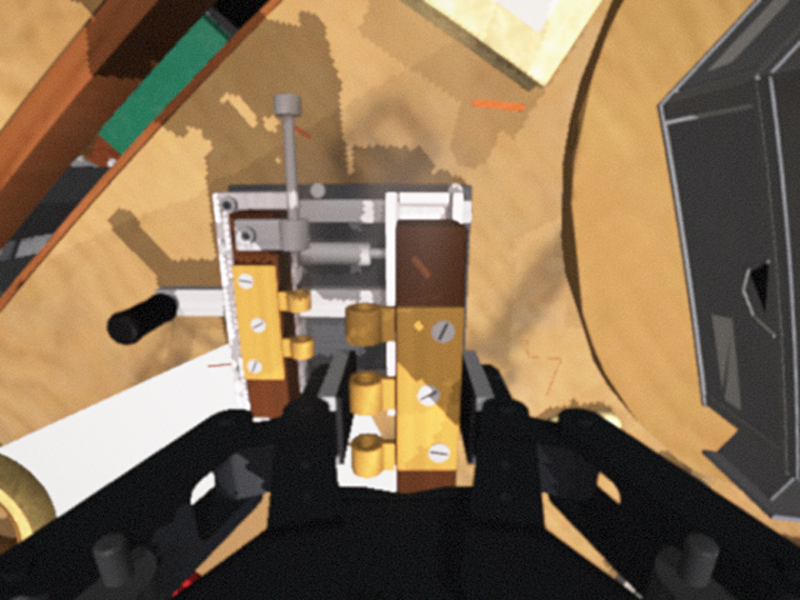

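View pics/s5c.png

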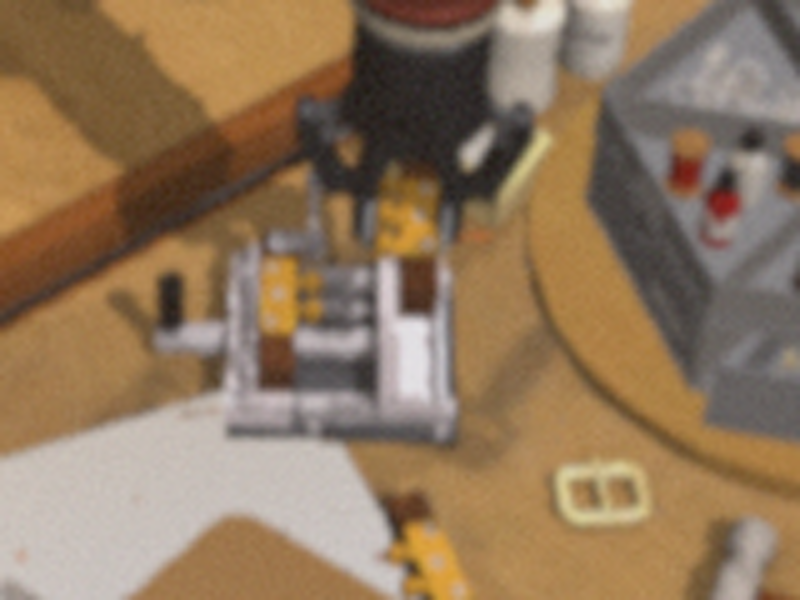

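Run:
```python
from h import *
crop("pics/w5.png","pics/w5j.png",145,125,190,150,4.2)
crop("pics/w5.png","pics/w5r.png",235,145,100,205,2.9) if 0 else crop("pics/w5.png","pics/w5r.png",235,145,110,105,5.7)
crop("pics/w5.png","pics/w5s.png",235,250,110,100,5.7)
```

```text
(no output)
```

View pics/w5j.png

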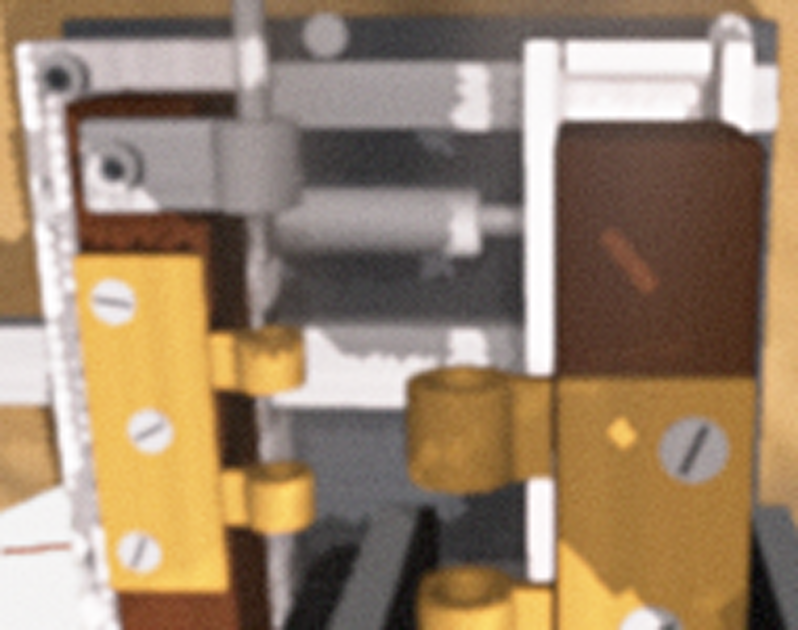

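View pics/w5r.png

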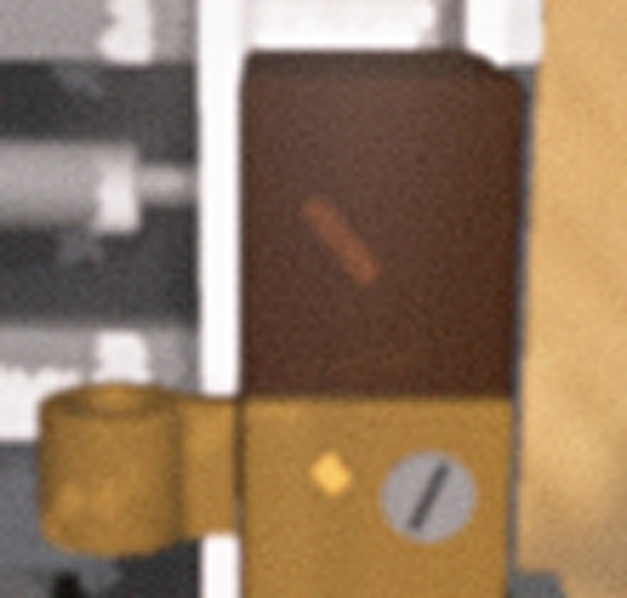

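View pics/w5s.png

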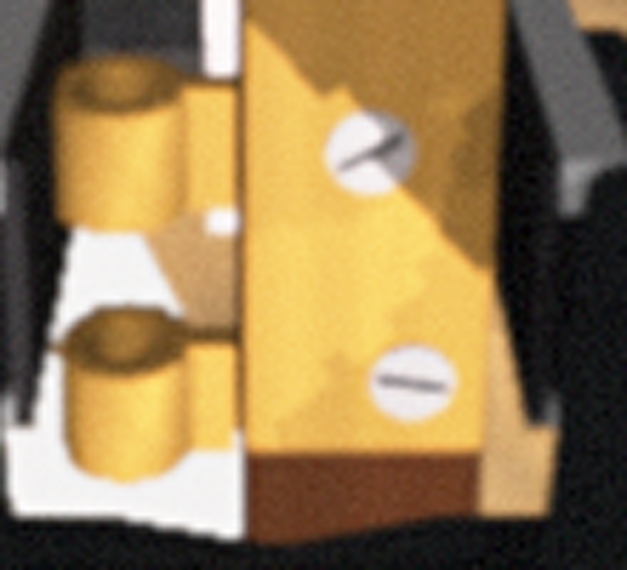

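```bash
cat > fit2.py <<'E'
from fit import *
from scipy.spatial.transform import Rotation as Ro
# pose in tool-ish: world yaw p2, x,y,z free, optional tilt
def fitz(ci,obj,px,p0,tilt=False):
    obj=np.array(obj,float)/1000;px=np.array(px)
    def W(p):
        Rm=Ro.from_euler('zyx',[p[3],*(p[4:6] if tilt else (0,0))]).as_matrix()
        return p[:3]+obj@Rm.T
    f=lambda p:np.r_[[proj(ci,w) for w in W(p)]].ravel()-px.ravel()
    q=least_squares(f,p0,loss='soft_l1');return q.x,f(q.x).reshape(-1,2)
E
python3 - <<'E'
from fit2 import *
import pickle
s,ci=pickle.load(open("w5.pkl","rb"))
A=lambda l:[(235+x/5.7,145+y/5.7) for x,y in l]
B=lambda l:[(235+x/5.7,250+y/5.7) for x,y in l]
J=lambda l:[(145+x/4.2,125+y/4.2) for x,y in l]
ro=[(-11,54,26),(-11,30,29),(11,30,29),(-11,-30,29),(11,-30,29)]
rp=A([(245,78),(243,397),(511,398)])+B([(248,452),(478,455)])
p,e=fitz(ci,ro,rp,[.627,-.269,.1,-.705]);print("rail",p.round(4),np.degrees(p[3]));print(e.round(1))
jo=[(-22,30,57),(0,30,57),(-22,-30,57),(0,-30,57),(15.5,12,55.5),(15.5,-12,55.5),(51,62,36)]
jp=J([(77,256),(204,256),(112,592),(229,590),(304,358),(313,497),(525,40)])
q,e=fitz(ci,jo,jp,[.574,-.224,0,-.705]);print("jig",q.round(4),np.degrees(q[3]));print(e.round(1))
q2,e=fit(ci,jo,jp,[.574,-.224,-.705]);print("jig z0",q2.round(4),np.degrees(q2[2]))
for J_ in((q[0],q[1],q[3]),q2):
  c,sn=np.cos(J_[2]),np.sin(J_[2]);P=np.array([J_[0]+.07*c,J_[1]+.07*sn])
  Rt=Ro.from_quat(s["eef_rot"]).as_matrix()
  print("pocket",P,"delta tool",(Rt.T@np.r_[P-p[:2],0]*1000).round(2))
E
```

```text
rail [ 0.6263 -0.2673  0.0962 -0.7176] -41.11688213635757
[[-0.3  0.2]
 [-0.6 -0.1]
 [ 2.3  0.4]
 [-2.3 -0.3]
 [ 1.3 -0.4]]
jig [ 0.5731 -0.2237 -0.0029 -0.7051] -40.398858549819934
[[-1.7 -0.3]
 [-0.1 -0.3]
 [-0.8 -0.3]
 [ 0.9  0.5]
 [ 0.9  0.3]
 [ 0.7 -0.8]
 [-0.4  1.3]]
jig z0 [ 0.5742 -0.2235 -0.7044] -40.356850985264984
pocket [ 0.62640602 -0.26907114] delta tool [1.18 1.28 0.  ]
pocket [ 0.62750865 -0.26884283] delta tool [ 1.87  0.39 -0.  ]
```

Run:
```python
from fit2 import *
import pickle
s,ci=pickle.load(open("w5.pkl","rb"))
A=lambda l:[(235+x/5.7,145+y/5.7) for x,y in l]
B=lambda l:[(235+x/5.7,250+y/5.7) for x,y in l]
ro=[(-11,54,26),(-11,30,29),(11,30,29),(-11,-30,29),(11,-30,29)]
rp=A([(245,78),(243,397),(511,398)])+B([(248,452),(478,455)])
# add knuckle front edges x=-26.5 z=27.5 (silhouette approx)
ro+=[(-26.5,24,27.5),(-26.5,0,27.5),(-26.5,-24,27.5)]
rp+=A([(42,480)])+B([(55,140),(67,400)])
p,e=fitz(ci,ro,rp,[.627,-.269,.1,-.705]);print("rail",p.round(4),np.degrees(p[3]));print(e.round(1))
p,e=fitz(ci,ro,rp,[.627,-.269,.1,-.705,0,0],True);print("rail tilt",p.round(4),np.degrees(p[3:]));print(e.round(1))
# check on bench pictures same bias: predicted px ratio of tool-frame
T=Ro.from_quat(s["eef_rot"]).as_matrix()
print("rail in tool",(T.T@(p[:3]-s["ee_pos"])*1000).round(1))
```

```text
rail [ 0.6266 -0.2675  0.0967 -0.7052] -40.405600203223955
[[-1.1  0.6]
 [-0.6  0.5]
 [ 2.4  0.3]
 [-0.8  0.5]
 [ 2.8 -0.1]
 [ 0.3 -2.4]
 [ 0.   0.1]
 [-0.2 -2.5]]
rail tilt [ 0.624  -0.2676  0.0947 -0.7123  0.0715  0.0142] [-40.81229732   4.09901042   0.81644664]
[[-0.8  1.6]
 [-0.2  0.3]
 [ 1.4 -0.4]
 [-1.2  1.2]
 [ 1.9 -0.9]
 [ 0.8 -2. ]
 [-0.1  0.9]
 [-0.8 -0.9]]
rail in tool [  5.7   1.8 186.1]
```

{"api": "jog_arm", "payload": {"steps": [{"hand":0.7,"dx":1.2,"dz":15,"dy":1,"yaw":0},{"hand":0.7,"dx":0,"dz":18,"dy":0,"yaw":0},{"hand":0.7,"dx":0,"dz":15,"dy":0,"yaw":0},{"hand":0.7,"dx":0,"dz":7,"dy":0,"yaw":0},{"hand":0.7,"dx":0,"dz":0,"dy":0,"yaw":0},{"hand":0.7,"dx":0,"dz":0,"dy":0,"yaw":0}]}}

```text
clock: 6.2
ee_pos: [0.6198, -0.2659, 0.2254]
eef_rot: [0.938, -0.347, -0.0, 0.0]
contact_force: [-0.4, 0.2, -0.1]
opening: 0.0361
```

```bash
python3 snap.py w6; python3 -c "
from cell import r;import cv2
from h import *
cv2.imwrite('pics/s6.png',r.capture('scene'));crop('pics/s6.png','pics/s6c.png',270,190,80,60,10)"
```

```text
6.2 [ 0.6198 -0.2659  0.2254] yaw -40.57 [ 9.380e-01 -3.467e-01 -4.000e-04  2.000e-04] [-0.4  0.2 -0.1] 0.036145782674553595 [-0.17  0.62  0.71  1.61 -0.44  1.08 -0.05]
```

View pics/w6b.png

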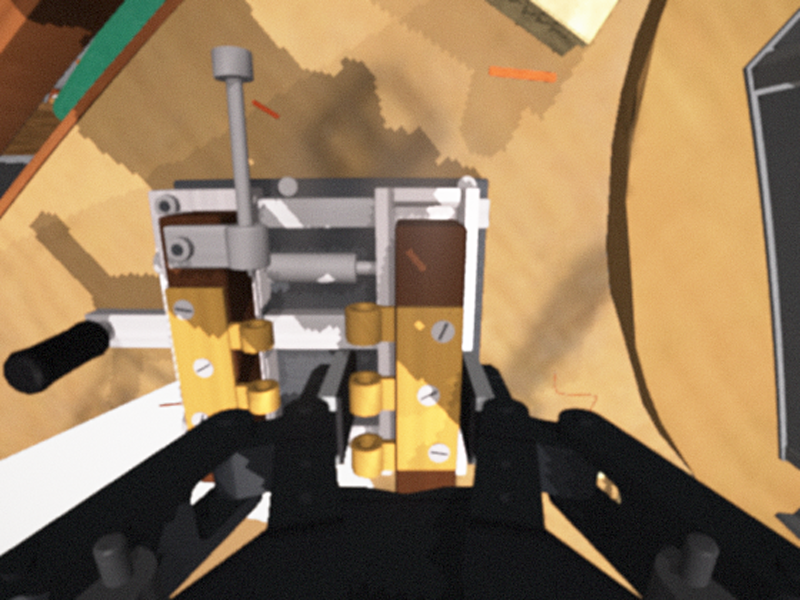

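View pics/s6c.png

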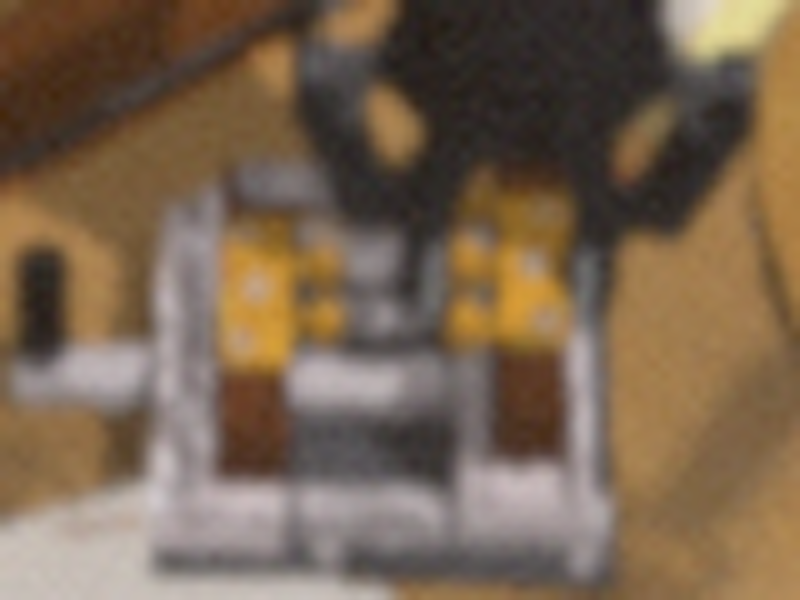

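Run:
```python
from h import *
crop("pics/w6.png","pics/w6j.png",235,120,115,105,6)
crop("pics/w6.png","pics/w6k.png",235,250,115,100,6)
crop("pics/w6.png","pics/w6l.png",105,125,115,175,4) if 0 else crop("pics/w6.png","pics/w6l.png",100,120,110,100,6)
```

```text
(no output)
```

View pics/w6j.png

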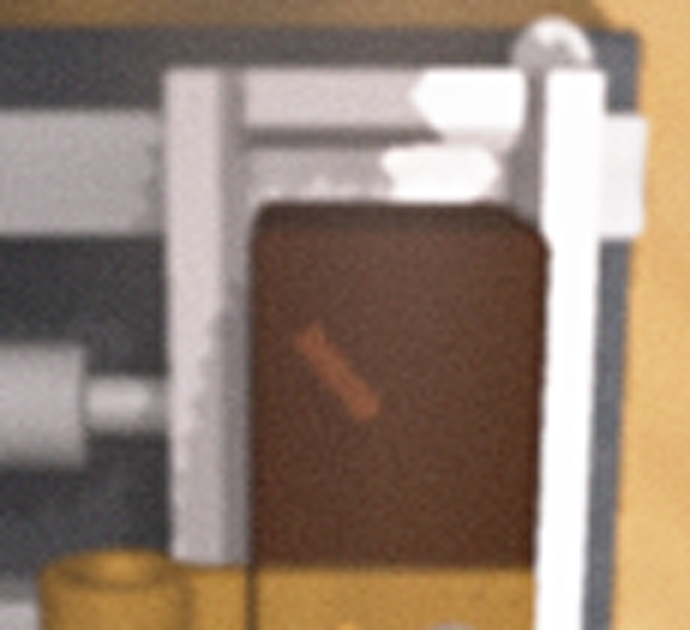

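View pics/w6k.png

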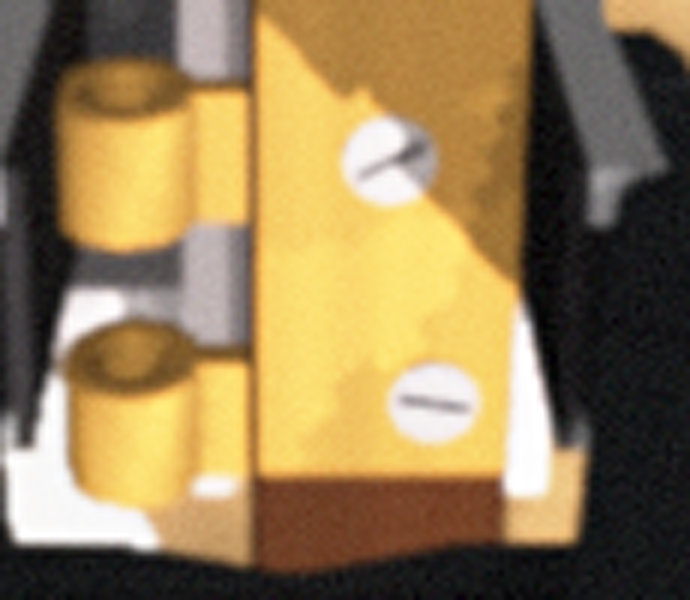

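Run:
```python
from fit2 import *
import pickle
s,ci=pickle.load(open("w6.pkl","rb"))
A=lambda l:[(235+x/6,120+y/6) for x,y in l]
B=lambda l:[(235+x/6,250+y/6) for x,y in l]
T=Ro.from_quat(s["eef_rot"]).as_matrix()
yaw=np.radians(-40.4)
def sol(obj,px,z):
    obj=np.array(obj,float)/1000
    Rm=Ro.from_euler('z',yaw).as_matrix()
    f=lambda p:np.r_[[proj(ci,np.r_[p[:2],z]+o) for o in obj@Rm.T]].ravel()-np.array(px).ravel()
    q=least_squares(f,[.627,-.269]);return q.x,f(q.x).reshape(-1,2)
for dz in(-.003,0):
  p,e=sol([(-19,62,36),(19,62,36),(-14.5,57.5,36),],A([(165,70),(603,72),(222,125)]),dz);print("pocket",p.round(4),e.round(1).tolist())
  for zb in(.040,.043):
    q,e2=sol([(-11,30,29),(-11,-30,29),(-26.5,0,27.5),(-11,54,26)],A([(252,567)])+B([(258,475),(58,150)])+A([(250,235)]),zb);print("rail",q.round(4),e2.round(1).tolist())
    print("delta",(T.T@np.r_[p-q,0]*1000).round(2))
```

```text
pocket [ 0.6273 -0.269 ] [[0.8, 0.3], [-0.6, -0.1], [-0.1, -0.3]]
rail [ 0.6252 -0.2711] [[-0.2, 0.5], [-0.1, -0.5], [0.4, -0.9], [-0.1, 0.6]]
delta [ 0.25 -2.95 -0.  ]
rail [ 0.626  -0.2704] [[0.0, 0.1], [0.1, 1.6], [-0.2, 0.1], [0.0, -1.3]]
delta [ 0.1  -1.83 -0.  ]
pocket [ 0.6273 -0.2689] [[0.3, 0.3], [0.2, -0.1], [-0.5, -0.1]]
rail [ 0.6252 -0.2711] [[-0.2, 0.5], [-0.1, -0.5], [0.4, -0.9], [-0.1, 0.6]]
delta [ 0.19 -3.04 -0.  ]
rail [ 0.626  -0.2704] [[0.0, 0.1], [0.1, 1.6], [-0.2, 0.1], [0.0, -1.3]]
delta [ 0.04 -1.92 -0.  ]
```

{"api": "jog_arm", "payload": {"steps": [{"hand":0.7,"dx":0,"dz":0,"dy":-2.2,"yaw":0},{"hand":0.7,"dx":0,"dz":0,"dy":0,"yaw":0},{"hand":0.7,"dx":0,"dz":0,"dy":0,"yaw":0}]}}

```text
clock: 6.55
ee_pos: [0.6219, -0.2637, 0.2263]
eef_rot: [0.938, -0.346, 0.0, -0.0]
contact_force: [0.1, 0.4, -1.6]
opening: 0.036
```

{"api": "jog_arm", "payload": {"steps": [{"hand":0.7,"dx":0,"dz":3,"dy":0.5,"yaw":0},{"hand":0.7,"dx":0,"dz":3,"dy":0,"yaw":0},{"hand":0.7,"dx":0,"dz":3,"dy":0,"yaw":0},{"hand":0.7,"dx":0,"dz":2,"dy":0,"yaw":0},{"hand":0.7,"dx":0,"dz":0,"dy":0,"yaw":0}]}}

```text
clock: 6.97
ee_pos: [0.621, -0.2641, 0.2139]
eef_rot: [0.938, -0.346, -0.001, 0.0]
contact_force: [1.1, 0.4, -0.9]
opening: 0.0356
```

{"api": "jog_arm", "payload": {"steps": [{"hand":0.7,"dx":0,"dz":1.5,"dy":0,"yaw":0},{"hand":0.7,"dx":0,"dz":1.5,"dy":0,"yaw":0},{"hand":0.7,"dx":0,"dz":0,"dy":0,"yaw":0}]}}

```text
clock: 7.22
ee_pos: [0.6211, -0.2643, 0.2114]
eef_rot: [0.938, -0.346, -0.0, 0.0]
contact_force: [1.2, 0.4, -0.6]
opening: 0.0356
```

{"api": "jog_arm", "payload": {"steps": [{"hand":0.7,"dx":0,"dz":1,"dy":0,"yaw":0},{"hand":0.7,"dx":0,"dz":0,"dy":0,"yaw":0}]}}

```text
clock: 7.38
ee_pos: [0.6212, -0.2642, 0.2106]
eef_rot: [0.938, -0.346, -0.0, 0.0]
contact_force: [-0.3, 0.0, -0.9]
opening: 0.036
```

```bash
python3 snap.py w7; python3 -c "
from cell import r;import cv2
from h import *
cv2.imwrite('pics/s7.png',r.capture('scene'));crop('pics/s7.png','pics/s7c.png',270,190,80,60,10)
crop('pics/w7.png','pics/w7j.png',235,110,115,105,6)"
```

```text
7.3833 [ 0.6212 -0.2642  0.2106] yaw -40.53 [ 0.9381 -0.3464 -0.      0.    ] [-0.3  0.  -0.9] 0.036004781588326595 [-0.16  0.63  0.69  1.62 -0.45  1.05 -0.04]
```

View pics/w7b.png

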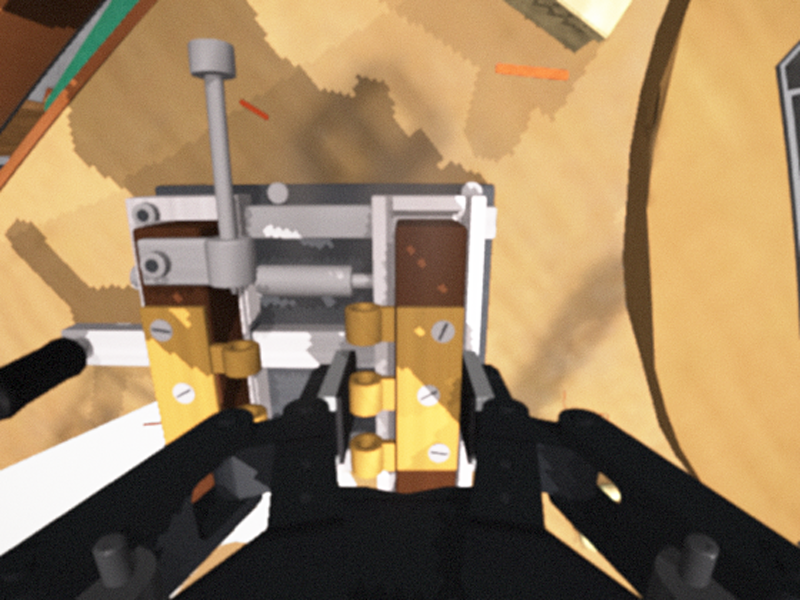

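View pics/w7j.png

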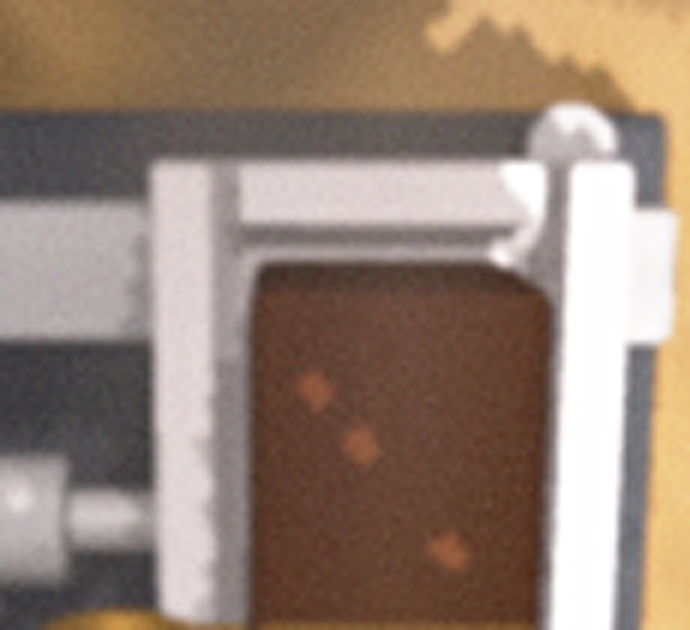

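View pics/s7c.png

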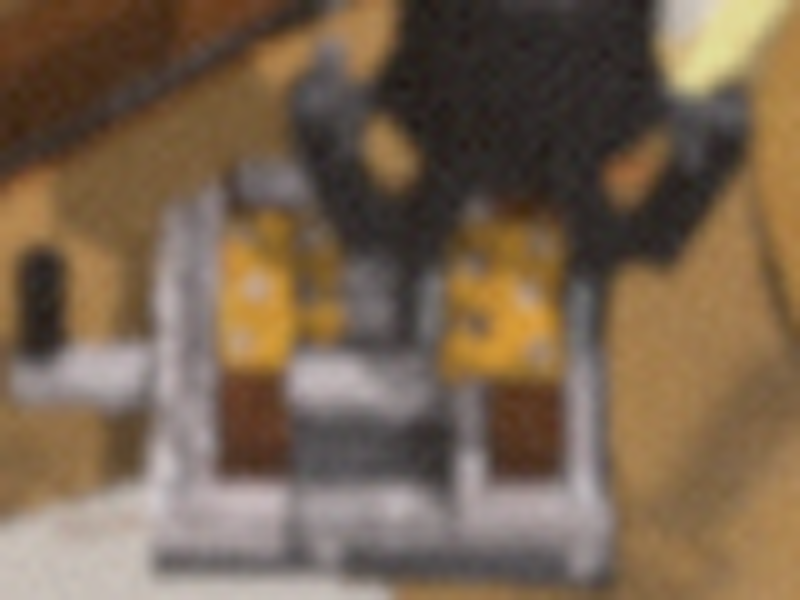

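{"api": "jog_arm", "payload": {"steps": [{"hand":0.7,"dx":0,"dz":1,"dy":0,"yaw":0},{"hand":0.7,"dx":0,"dz":1,"dy":0,"yaw":0},{"hand":0.7,"dx":0,"dz":0,"dy":0,"yaw":0}]}}

```text
clock: 7.73
ee_pos: [0.6213, -0.2645, 0.2104]
eef_rot: [0.938, -0.346, 0.0, -0.0]
contact_force: [-4.9, 2.4, 14.4]
opening: 0.0359
```

{"api": "jog_arm", "payload": {"steps": [{"hand":0.7,"dx":0,"dz":1,"dy":0,"yaw":0},{"hand":0.7,"dx":0,"dz":1,"dy":0,"yaw":0},{"hand":0.7,"dx":0,"dz":0,"dy":0,"yaw":0}]}}

```text
clock: 7.98
ee_pos: [0.6212, -0.2647, 0.2102]
eef_rot: [0.938, -0.347, 0.001, -0.001]
contact_force: [-12.3, 7.5, 29.8]
opening: 0.0361
```

```bash
python3 snap.py w8; python3 -c "
from cell import r;import cv2
from h import *
cv2.imwrite('pics/s8.png',r.capture('scene'));crop('pics/s8.png','pics/s8c.png',270,190,80,60,10)
crop('pics/w8.png','pics/w8j.png',235,110,115,105,6)"
```

```text
7.9833 [ 0.6212 -0.2647  0.2102] yaw -40.55 [ 9.380e-01 -3.465e-01  5.000e-04 -9.000e-04] [-12.3   7.5  29.8] 0.036144212671134233 [-0.16  0.63  0.69  1.62 -0.45  1.05 -0.04]
```

View pics/w8j.png

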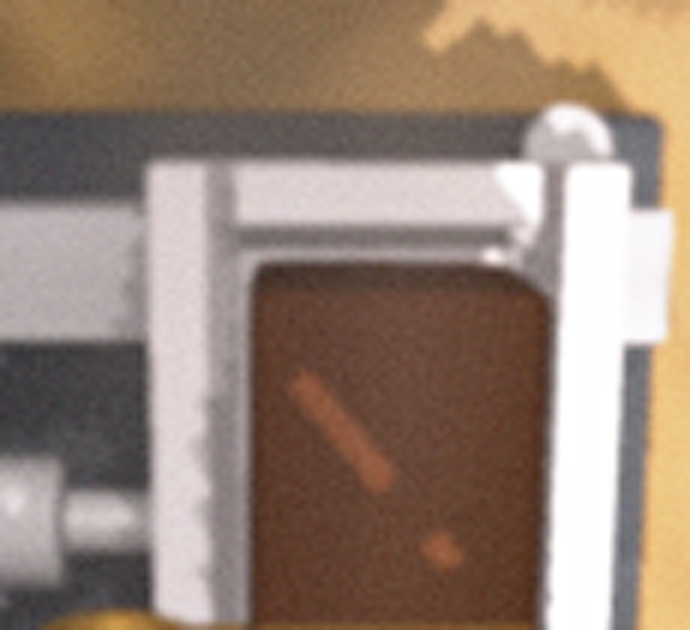

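View pics/w8b.png

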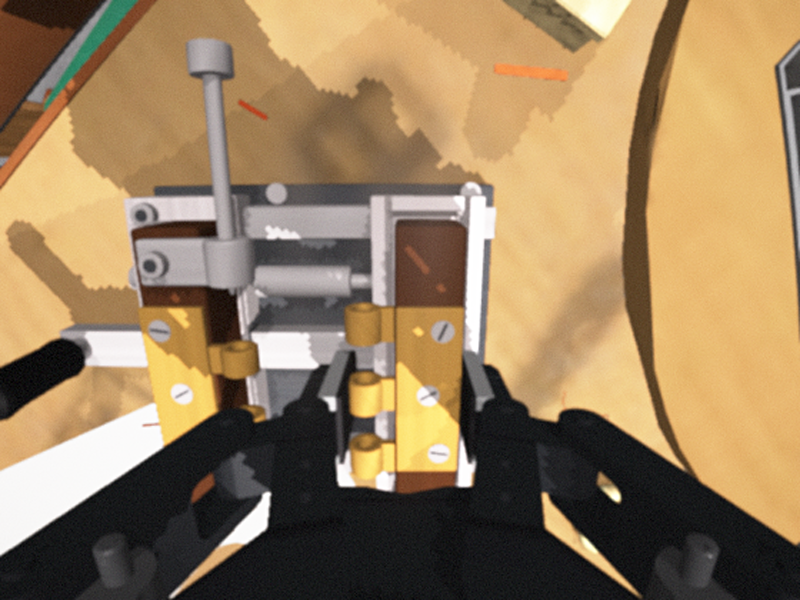

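Run:
```python
from fit2 import *
import pickle
s,ci=pickle.load(open("w8.pkl","rb"))
A=lambda l:[(235+x/6,110+y/6) for x,y in l]
B=lambda l:[(x*.7,y*.7) for x,y in l]
T=Ro.from_quat(s["eef_rot"]).as_matrix()
yaw=np.radians(-40.4)
def sol(obj,px,z):
    obj=np.array(obj,float)/1000
    Rm=Ro.from_euler('z',yaw).as_matrix()
    f=lambda p:np.r_[[proj(ci,np.r_[p[:2],z]+o) for o in obj@Rm.T]].ravel()-np.array(px).ravel()
    q=least_squares(f,[.627,-.269]);return q.x,f(q.x).reshape(-1,2)
p,e=sol([(-19,62,36),(19,62,36),(-14.5,57.5,36),],A([(147,162),(630,165),(208,224)]),0);print("pocket",p.round(4),e.round(1).tolist())
for zb in(.026,.028,.030,.032,.034):
    q,e2=sol([(-11,30,29),(-11,-30,29),(-11,54,26)],B([(396.5,306.5),(397,470)])+A([(250,292)]),zb);print(zb,"rail",q.round(4),e2.round(1).tolist())
    print("delta",(T.T@np.r_[p-q,0]*1000).round(2))
def show(w): return proj(ci,w)
Rm=Ro.from_euler('z',yaw).as_matrix()
for n,o in(("rail bottom corner",(-11,54,28)),("rail bottom +x corner",(11,54,28)),("floor corner",(-12,55,28)),("floor corner+",(12,55,28)),("taper-",(-12,55,31)),("taper+",(12,55,31))):
    u=show(np.r_[p,0]+Rm@(np.array(o)/1000));print(n,((u-[235,110])*6).round())
```

```text
pocket [ 0.6275 -0.2689] [[0.3, 0.4], [-0.0, -0.1], [-0.3, -0.3]]
0.026 rail [ 0.6276 -0.2693] [[-0.4, -0.2], [0.3, 0.3], [0.2, -0.1]]
delta [-0.37 -0.28  0.  ]
0.028 rail [ 0.628  -0.2689] [[-0.4, -0.2], [0.3, 1.9], [0.2, -1.1]]
delta [-0.42  0.37 -0.  ]
0.03 rail [ 0.6285 -0.2684] [[-0.4, -0.3], [0.3, 3.5], [0.2, -2.2]]
delta [-0.46  1.01 -0.  ]
0.032 rail [ 0.6289 -0.2679] [[-0.4, -0.4], [0.3, 5.2], [0.2, -3.2]]
delta [-0.51  1.65 -0.  ]
0.034 rail [ 0.6294 -0.2675] [[-0.4, -0.5], [0.3, 6.9], [0.1, -4.4]]
delta [-0.55  2.29 -0.  ]
rail bottom corner [253. 257.]
rail bottom +x corner [514. 257.]
floor corner [241. 245.]
floor corner+ [526. 245.]
taper- [240. 248.]
taper+ [531. 248.]
```

{"api": "jog_arm", "payload": {"steps": [{"hand":0.7,"dx":0,"dz":-3,"dy":0,"yaw":0},{"hand":0.7,"dx":0,"dz":0,"dy":0,"yaw":0},{"hand":0.45,"dx":0,"dz":0,"dy":0,"yaw":0},{"hand":0.43,"dx":0,"dz":0,"dy":0,"yaw":0},{"hand":0.43,"dx":0,"dz":0,"dy":0,"yaw":0}]}}

```text
clock: 8.5
ee_pos: [0.6212, -0.2642, 0.2093]
eef_rot: [0.938, -0.346, -0.0, 0.0]
contact_force: [0.1, 0.3, -0.5]
opening: 0.0489
```

```bash
python3 snap.py w9
```

```text
8.5 [ 0.6212 -0.2642  0.2093] yaw -40.53 [ 9.381e-01 -3.464e-01 -2.000e-04  1.000e-04] [ 0.1  0.3 -0.5] 0.048902116846766354 [-0.16  0.63  0.69  1.62 -0.45  1.05 -0.04]
```

View pics/w9b.png

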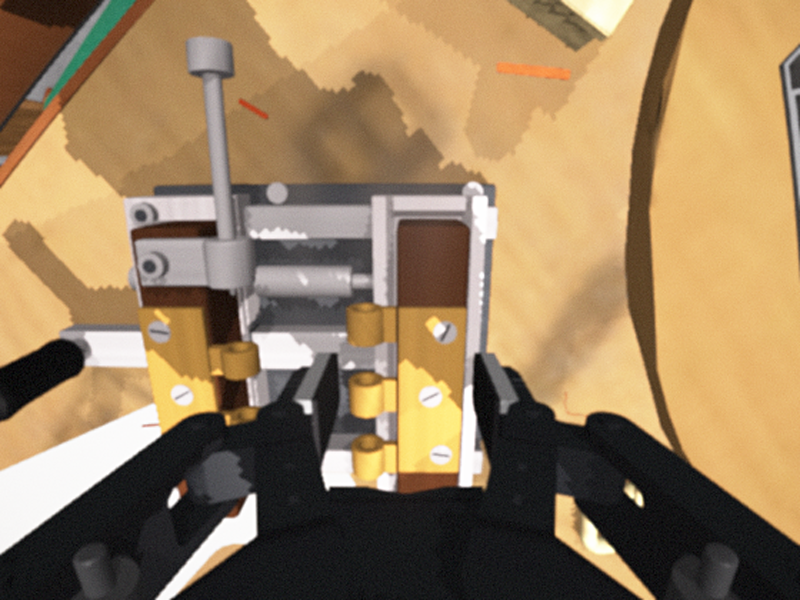

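{"api": "jog_arm", "payload": {"steps": [{"hand":0.43,"dx":0,"dz":-15,"dy":0,"yaw":0},{"hand":0.43,"dx":0,"dz":-25,"dy":0,"yaw":0},{"hand":0.43,"dx":0,"dz":-30,"dy":0,"yaw":0},{"hand":0.5,"dx":-22,"dz":-30,"dy":0,"yaw":0},{"hand":0.6,"dx":-35,"dz":-10,"dy":0,"yaw":0},{"hand":0.6,"dx":-35,"dz":0,"dy":0,"yaw":0},{"hand":0.6,"dx":-30,"dz":0,"dy":0,"yaw":0},{"hand":0.64,"dx":-15,"dz":0,"dy":0,"yaw":0},{"hand":0.64,"dx":0,"dz":0,"dy":0,"yaw":0},{"hand":0.64,"dx":0,"dz":0,"dy":0,"yaw":0}]}}

```text
clock: 9.38
ee_pos: [0.5169, -0.1749, 0.3209]
eef_rot: [0.938, -0.346, 0.001, -0.001]
contact_force: [-0.2, -0.1, 0.9]
opening: 0.0306
```

```bash
python3 snap.py w10
```

```text
9.3833 [ 0.5169 -0.1749  0.3209] yaw -40.48 [ 9.383e-01 -3.459e-01  6.000e-04 -9.000e-04] [-0.2 -0.1  0.9] 0.030558365390546623 [-0.47  0.23  0.82  1.86 -0.19  1.13 -0.29]
```

View pics/w10b.png

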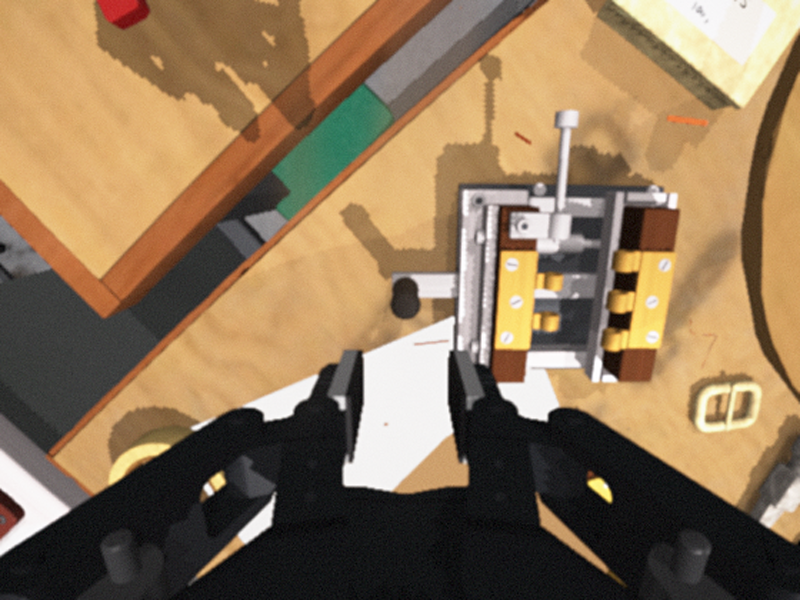

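Run:
```python
from fit2 import *
import pickle
crop('pics/w10.png','pics/w10k.png',260,180,60,50,12)
crop('pics/w10.png','pics/w10j.png',310,120,180,150,4.4)
s,ci=pickle.load(open("w10.pkl","rb"))
T=Ro.from_quat(s["eef_rot"]).as_matrix()
w=at(ci,283.5,210.7,.067);d=T.T@np.r_[w[:2]-s["ee_pos"][:2],0]*1000
print(w,d)
```

```text
[ 0.51894055 -0.17182944  0.067     ] [-0.45959416 -3.61822629  0.00740257]
```

View pics/w10k.png

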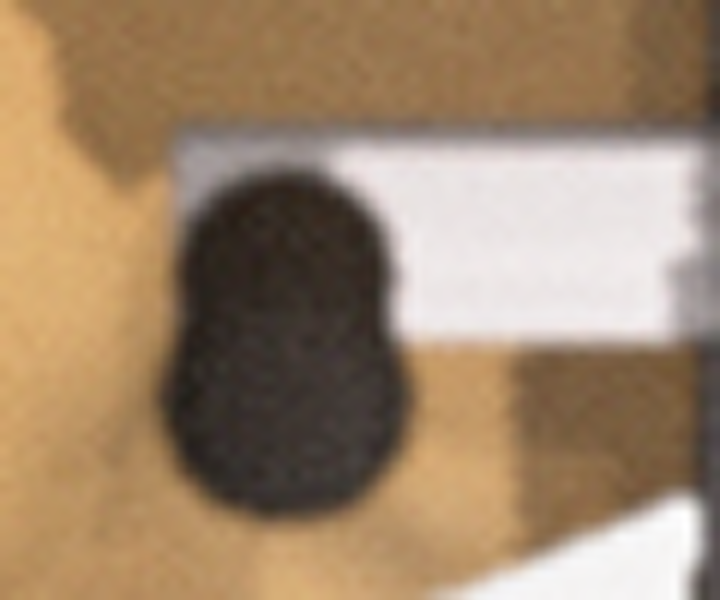

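View pics/w10j.png

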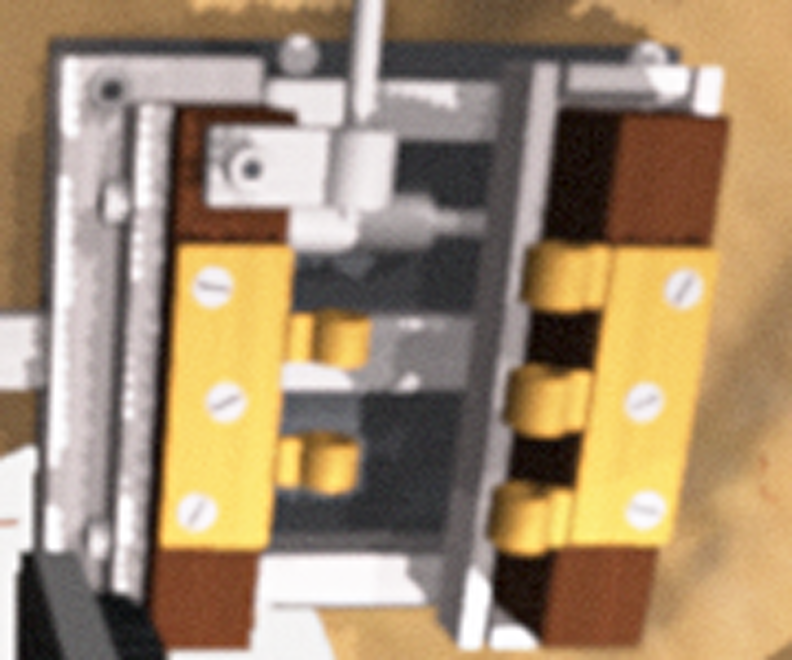

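{"api": "jog_arm", "payload": {"steps": [{"hand":0.64,"dx":0,"dz":20,"dy":-1,"yaw":0},{"hand":0.64,"dx":0,"dz":20,"dy":0,"yaw":0},{"hand":0.64,"dx":0,"dz":15,"dy":0,"yaw":0},{"hand":0.64,"dx":0,"dz":5,"dy":0,"yaw":0},{"hand":0.64,"dx":0,"dz":0,"dy":0,"yaw":0},{"hand":0.64,"dx":0,"dz":0,"dy":0,"yaw":0}]}}

```text
clock: 9.93
ee_pos: [0.5182, -0.1753, 0.2603]
eef_rot: [0.938, -0.347, 0.0, 0.0]
contact_force: [0.2, -0.1, 0.6]
opening: 0.0309
```

```bash
python3 snap.py w11
```

```text
9.9333 [ 0.5182 -0.1753  0.2603] yaw -40.59 [ 9.379e-01 -3.469e-01  2.000e-04  4.000e-04] [ 0.2 -0.1  0.6] 0.030871917738845695 [-0.43  0.32  0.79  1.92 -0.26  1.02 -0.23]
```

View pics/w11b.png

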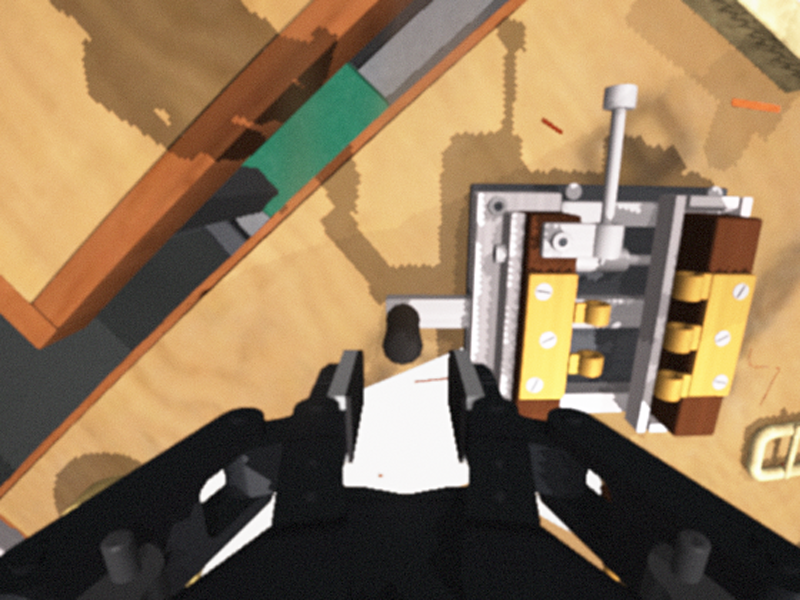

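Run:
```python
from fit2 import *
import pickle
crop('pics/w11.png','pics/w11k.png',230,200,110,90,7)
s,ci=pickle.load(open("w11.pkl","rb"))
T=Ro.from_quat(s["eef_rot"]).as_matrix()
w=at(ci,281.6,239.3,.067);print(w,T.T@np.r_[w[:2]-s["ee_pos"][:2],0]*1000)
```

```text
[ 0.51904309 -0.17184316  0.067     ] [-1.57477071 -3.16754696 -0.00325318]
```

View pics/w11k.png

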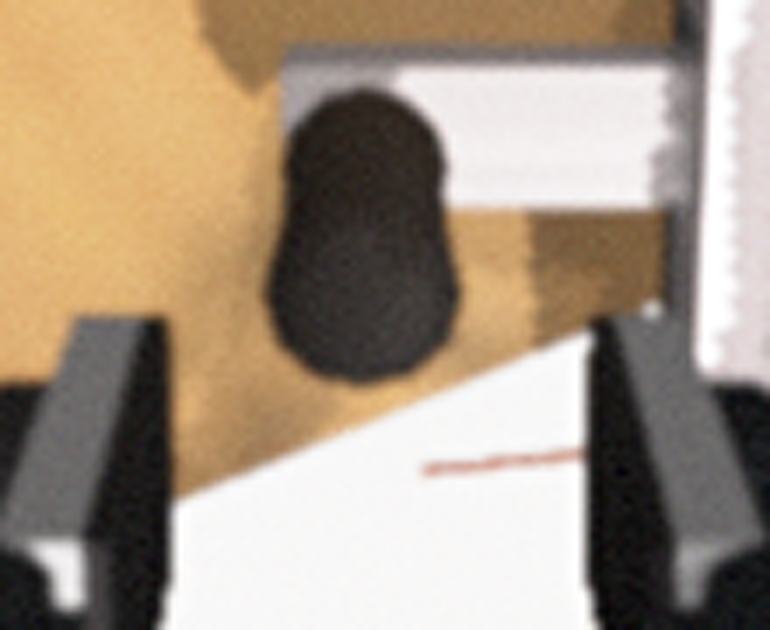

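{"api": "jog_arm", "payload": {"steps": [{"hand":0.64,"dx":-1.2,"dz":10,"dy":-2,"yaw":0},{"hand":0.64,"dx":0,"dz":15,"dy":0,"yaw":0},{"hand":0.64,"dx":0,"dz":15,"dy":0,"yaw":0},{"hand":0.64,"dx":0,"dz":12,"dy":0,"yaw":0},{"hand":0.64,"dx":0,"dz":6,"dy":0,"yaw":0},{"hand":0.64,"dx":0,"dz":0,"dy":0,"yaw":0}]}}

```text
clock: 10.48
ee_pos: [0.5177, -0.172, 0.2005]
eef_rot: [0.938, -0.346, -0.001, 0.0]
contact_force: [-1.0, -0.7, 0.2]
opening: 0.0309
```

```bash
python3 snap.py w12
```

```text
10.4833 [ 0.5177 -0.172   0.2005] yaw -40.53 [ 9.381e-01 -3.464e-01 -9.000e-04  3.000e-04] [-1.  -0.7  0.2] 0.03087307832581249 [-0.38  0.41  0.74  1.96 -0.34  0.91 -0.17]
```

View pics/w12b.png

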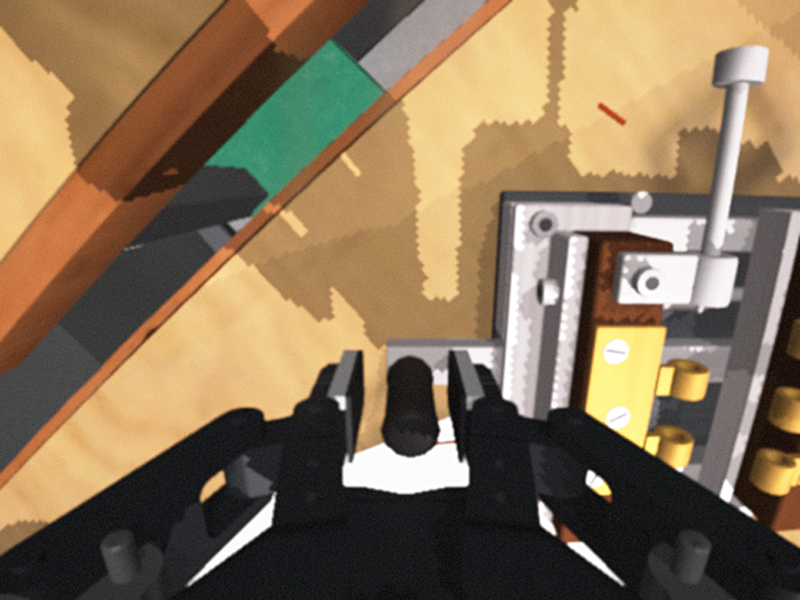

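{"api": "jog_arm", "payload": {"steps": [{"hand":1,"dx":0,"dz":0,"dy":0,"yaw":0},{"hand":1,"dx":0,"dz":0,"dy":0,"yaw":0},{"hand":1,"dx":0,"dz":0,"dy":0,"yaw":0},{"hand":1,"dx":0,"dz":0,"dy":0,"yaw":0},{"hand":1,"dx":0,"dz":0,"dy":0,"yaw":0}], "grip_force": 70}}

```text
clock: 10.95
ee_pos: [0.5186, -0.1726, 0.2025]
eef_rot: [0.938, -0.346, 0.001, -0.0]
contact_force: [1.5, -2.5, 6.1]
opening: 0.0146
```

```bash
python3 snap.py w13
```

```text
10.95 [ 0.5186 -0.1726  0.2025] yaw -40.55 [ 9.381e-01 -3.465e-01  9.000e-04 -0.000e+00] [ 1.5 -2.5  6.1] 0.014553967801737901 [-0.38  0.4   0.74  1.96 -0.34  0.91 -0.17]
```

View pics/w13b.png

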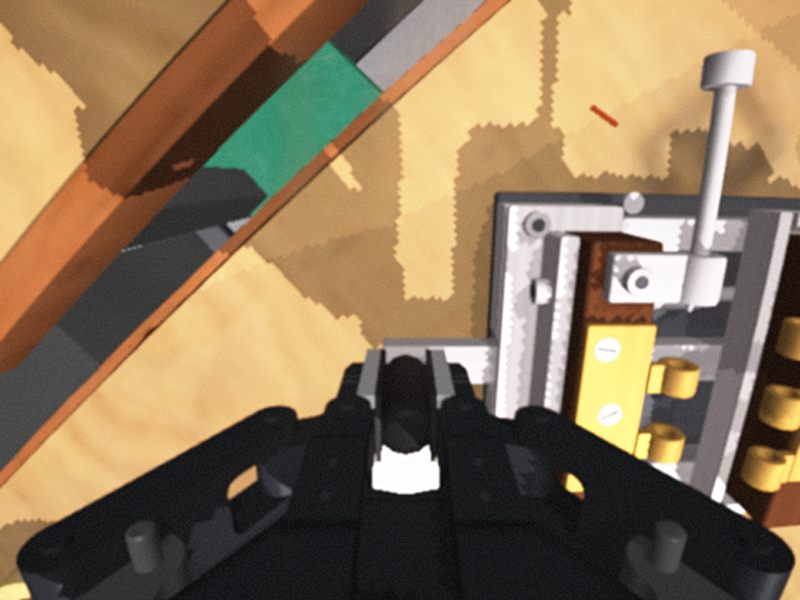

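{"api": "jog_arm", "payload": {"steps": [{"hand":1,"dx":-2,"dz":-1,"dy":0,"yaw":0},{"hand":1,"dx":-4,"dz":-1,"dy":0,"yaw":0},{"hand":1,"dx":-5,"dz":0,"dy":0,"yaw":0},{"hand":1,"dx":-5,"dz":0,"dy":0,"yaw":0},{"hand":1,"dx":-5,"dz":0,"dy":0,"yaw":0},{"hand":1,"dx":-5,"dz":0,"dy":0,"yaw":0},{"hand":1,"dx":-4,"dz":0,"dy":0,"yaw":0},{"hand":1,"dx":0,"dz":0,"dy":0,"yaw":0},{"hand":1,"dx":0,"dz":0,"dy":0,"yaw":0}]}}

```text
clock: 11.75
ee_pos: [0.4952, -0.1522, 0.2027]
eef_rot: [0.938, -0.346, 0.0, 0.0]
contact_force: [8.7, -4.5, -19.8]
opening: 0.0141
```

```bash
python3 snap.py w14; python3 -c "
import numpy as np
from cell import r
d=r.state()['ee_pos'][:2]-np.array([.5186,-.1726]);a=np.radians(-40.4);print('travel',-(d@[np.cos(a),np.sin(a)])*1000,d@[-np.sin(a),np.cos(a)]*1000)"
```

```text
11.75 [ 0.4952 -0.1522  0.2027] yaw -40.51 [ 9.382e-01 -3.462e-01  3.000e-04  4.000e-04] [  8.7  -4.5 -19.8] 0.014081682784519373 [-0.44  0.34  0.76  2.03 -0.3   0.88 -0.22]
travel 30.97988808164776 0.32021259235753596
```

View pics/w14b.png

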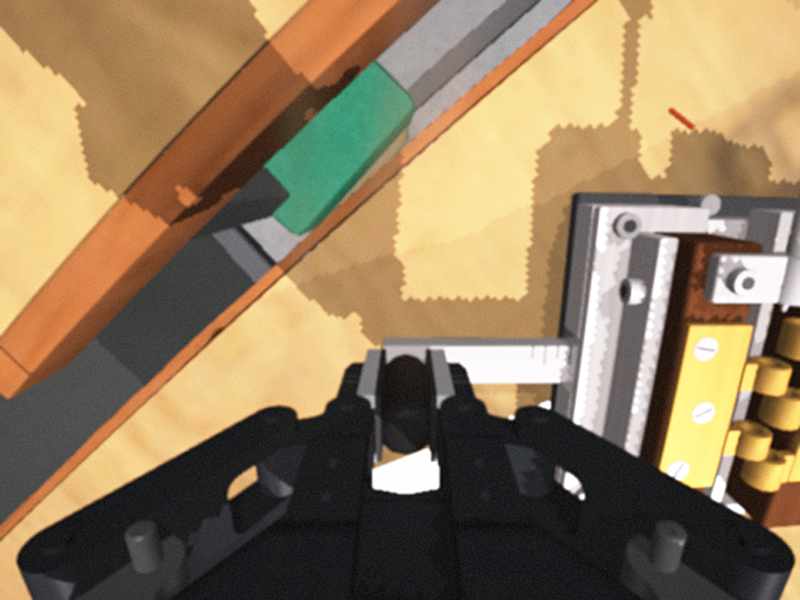

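{"api": "jog_arm", "payload": {"steps": [{"hand":1,"dx":-3,"dz":1.5,"dy":0,"yaw":0},{"hand":1,"dx":-3,"dz":0,"dy":0,"yaw":0},{"hand":1,"dx":-2,"dz":0,"dy":0,"yaw":0},{"hand":1,"dx":0,"dz":0,"dy":0,"yaw":0},{"hand":1,"dx":0,"dz":0,"dy":0,"yaw":0}]}}

```text
clock: 12.22
ee_pos: [0.4901, -0.1481, 0.2026]
eef_rot: [0.938, -0.347, 0.002, 0.0]
contact_force: [9.0, -5.8, -7.6]
opening: 0.0142
```

```bash
python3 snap.py w15; python3 -c "
import numpy as np
from cell import r
from h import *
d=r.state()['ee_pos'][:2]-np.array([.5186,-.1726]);a=np.radians(-40.4);print('travel',-(d@[np.cos(a),np.sin(a)])*1000,d@[-np.sin(a),np.cos(a)]*1000)
crop('pics/w15.png','pics/w15m.png',330,210,100,75,8)
crop('pics/w15.png','pics/w15h.png',440,150,120,200,3) if 0 else crop('pics/w15.png','pics/w15h.png',450,150,110,200,3)
cv2.imwrite('pics/s15.png',r.capture('scene'));crop('pics/s15.png','pics/s15c.png',270,190,80,60,10)"
```

```text
12.2167 [ 0.4901 -0.1481  0.2026] yaw -40.55 [ 9.380e-01 -3.465e-01  2.000e-03  4.000e-04] [ 9.  -5.8 -7.6] 0.014168854953518294 [-0.46  0.33  0.77  2.04 -0.3   0.88 -0.24]
travel 37.52204466044061 0.1880013497909482
```

View pics/w15m.png

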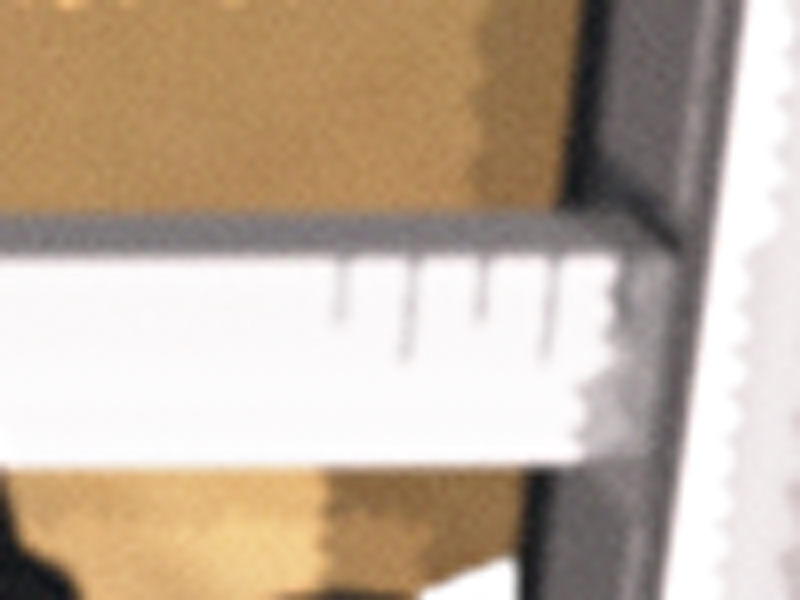

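View pics/w15b.png

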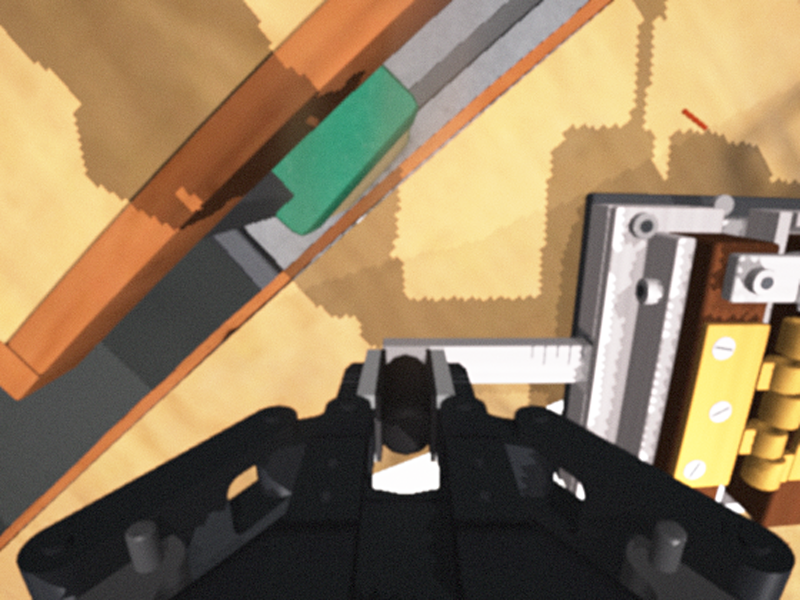

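View pics/s15c.png

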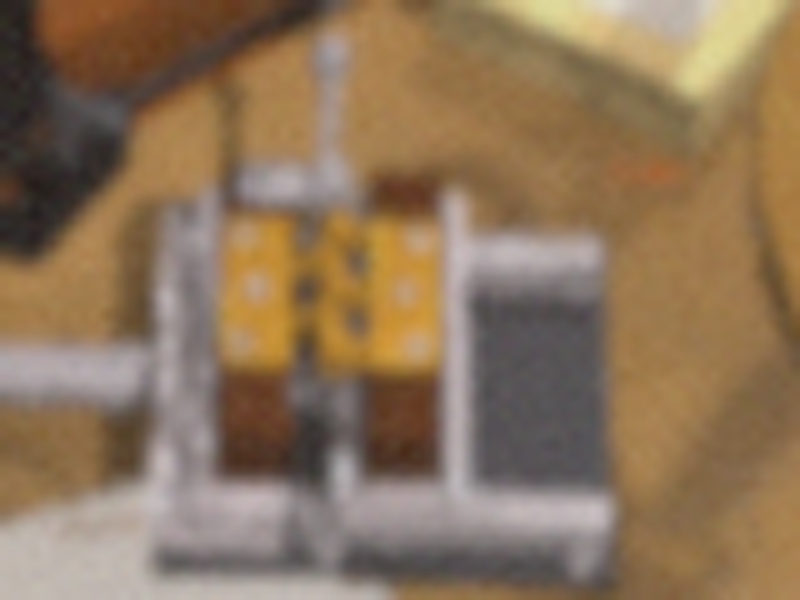

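Run:
```python
from fit2 import *
import pickle
s,ci=pickle.load(open("w15.pkl","rb"))
j=np.array([.5742,-.2236]);a=np.radians(-40.4);c,sn=np.cos(a),np.sin(a)
def inv(u,v,z):
    w=at(ci,330+u/8,210+v/8,z)[:2]-j;return ((c*w[0]+sn*w[1])*1000).round(2),((-sn*w[0]+c*w[1])*1000).round(2)
for u,v in((343,262),(412,262),(483,262),(554,262),(683,252),(655,460)): print(u,v,inv(u,v,.02))
for o in((-40,8,20),(-40,-8,20),(-40,8,.0)):
    w=[j[0]+(c*o[0]-sn*o[1])/1000,j[1]+(sn*o[0]+c*o[1])/1000,o[2]/1000];print(o,(proj(ci,w)-[330,210])*8)
crop('pics/w15.png','pics/w15m2.png',395,225,30,45,14)
i=cv2.imread('pics/w15m2.png');i=np.clip(i.astype(float)*1.3,0,255);cv2.imwrite('pics/w15m2.png',i)
```

```text
343 262 (np.float64(-63.15), np.float64(8.32))
412 262 (np.float64(-58.29), np.float64(8.28))
483 262 (np.float64(-53.27), np.float64(8.24))
554 262 (np.float64(-48.22), np.float64(8.19))
683 252 (np.float64(-39.08), np.float64(8.85))
655 460 (np.float64(-39.06), np.float64(-7.22))
(-40, 8, 20) [668.74237519 263.39896121]
(-40, -8, 20) [640.87100785 470.0007695 ]
(-40, 8, 0.0) [560.76689917 164.95598419][ WARN:0@0.723] global loadsave.cpp:1063 imwrite_ Unsupported depth image for selected encoder is fallbacked to CV_8U.
```

View pics/w15m2.png

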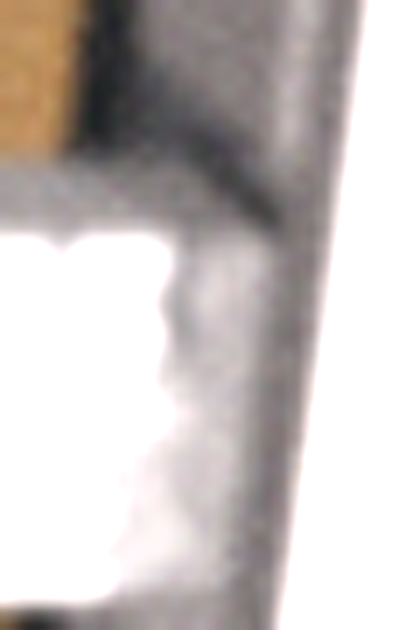

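{"api": "jog_arm", "payload": {"steps": [{"hand":1,"dx":-1.2,"dz":0.5,"dy":0,"yaw":0},{"hand":1,"dx":-0.8,"dz":0,"dy":0,"yaw":0},{"hand":1,"dx":0,"dz":0,"dy":0,"yaw":0},{"hand":1,"dx":0,"dz":0,"dy":0,"yaw":0}]}}

```text
clock: 12.65
ee_pos: [0.489, -0.1472, 0.2026]
eef_rot: [0.938, -0.347, 0.002, 0.0]
contact_force: [8.2, -8.2, -1.4]
opening: 0.0142
```

```bash
cat > tr.py <<'E'
import sys,numpy as np
from cell import r
from h import *
n=sys.argv[1]
d=r.state()['ee_pos'][:2]-np.array([.5186,-.1726]);a=np.radians(-40.4);print('travel',-(d@[np.cos(a),np.sin(a)])*1000,d@[-np.sin(a),np.cos(a)]*1000)
crop(f'pics/{n}.png',f'pics/{n}m.png',370,220,60,55,12)
crop(f'pics/{n}.png',f'pics/{n}h.png',460,200,100,150,4)
E
python3 snap.py w16; python3 tr.py w16
```

```text
12.65 [ 0.489  -0.1472  0.2026] yaw -40.56 [ 9.380e-01 -3.466e-01  2.400e-03  4.000e-04] [ 8.2 -8.2 -1.4] 0.014184241459929107 [-0.46  0.33  0.77  2.04 -0.29  0.87 -0.24]
travel 39.02287534983053 0.16142118294476726
```

View pics/w16m.png

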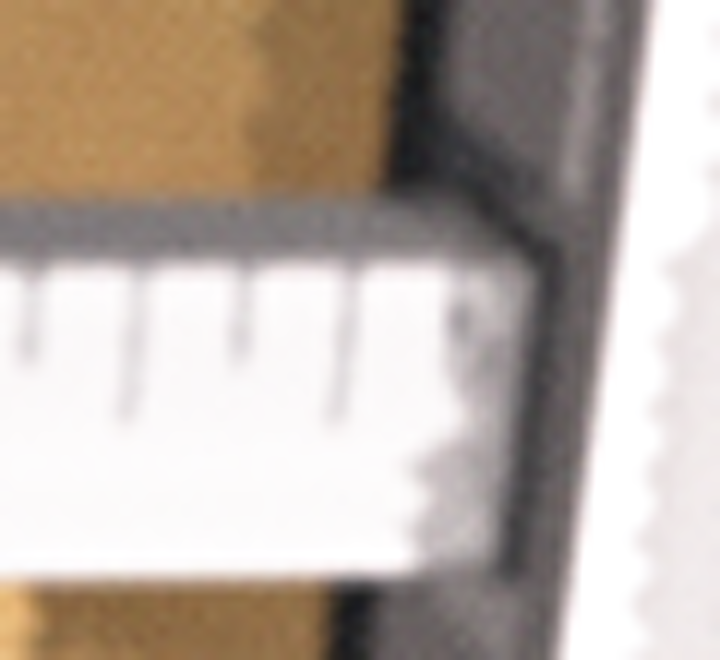

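View pics/w16h.png

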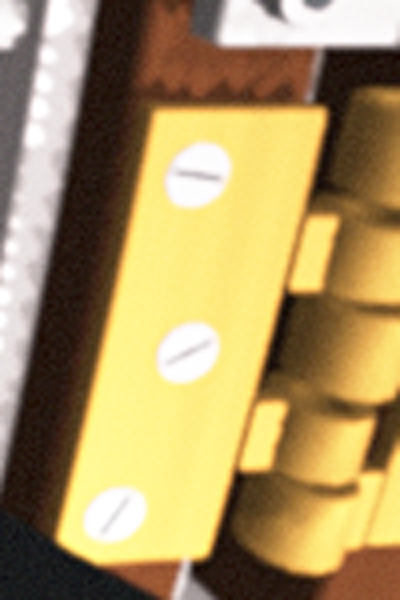

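```bash
cat > prof.py <<'E'
import sys,pickle
from fit2 import *
n=sys.argv[1]
s,ci=pickle.load(open(n+".pkl","rb"));im=cv2.imread(f"pics/{n}.png").astype(np.float32).mean(2)
j=np.array([.5742,-.2236]);a=np.radians(-40.4);c,sn=np.cos(a),np.sin(a)
xs=np.arange(-66,-34,.5)
def band(y0,y1):
    acc=[]
    for y in np.arange(y0,y1,.5):
        uv=np.array([proj(ci,[j[0]+(c*x-sn*y)/1000,j[1]+(sn*x+c*y)/1000,.02]) for x in xs],np.float32)
        acc.append(cv2.remap(im,uv[:,0].reshape(1,-1),uv[:,1].reshape(1,-1),cv2.INTER_LINEAR)[0])
    return np.mean(acc,0)
A=band(4,7);B=band(-5,1)
for x,p,q in zip(xs,A,B):
    if x>-50.5 or '-a' in sys.argv: print(x,int(p),int(q))
i=np.where(xs<-47)[0]
E
python3 prof.py w16 -a
```

```text
-66.0 249 251
-65.5 242 251
-65.0 231 251
-64.5 229 251
-64.0 239 251
-63.5 248 251
-63.0 249 251
-62.5 249 251
-62.0 249 251
-61.5 249 251
-61.0 248 251
-60.5 241 251
-60.0 230 251
-59.5 228 251
-59.0 240 251
-58.5 248 251
-58.0 249 251
-57.5 249 251
-57.0 249 251
-56.5 249 251
-56.0 248 251
-55.5 242 251
-55.0 229 251
-54.5 228 251
-54.0 241 251
-53.5 248 251
-53.0 249 251
-52.5 249 251
-52.0 249 251
-51.5 249 251
-51.0 249 251
-50.5 244 251
-50.0 227 250
-49.5 225 250
-49.0 239 251
-48.5 248 251
-48.0 249 251
-47.5 249 251
-47.0 249 251
-46.5 249 249
-46.0 249 245
-45.5 243 235
-45.0 217 220
-44.5 190 206
-44.0 179 198
-43.5 180 191
-43.0 174 184
-42.5 167 176
-42.0 157 163
-41.5 133 141
-41.0 103 108
-40.5 79 79
-40.0 72 72
-39.5 84 83
-39.0 94 93
-38.5 99 99
-38.0 110 112
-37.5 155 158
-37.0 218 224
-36.5 253 253
-36.0 255 255
-35.5 254 255
-35.0 252 254
-34.5 246 252
```

```bash
python3 prof.py w15 |tail -32
python3 - <<'E'
import pickle
from fit2 import *
# refit jig from w16: clamped leaf corners
crop('pics/w16.png','pics/w16j.png',400,125,160,225,2.6)
E
```

```text
-50.0 250 251
-49.5 247 251
-49.0 236 251
-48.5 221 250
-48.0 228 251
-47.5 245 251
-47.0 249 251
-46.5 250 250
-46.0 250 245
-45.5 249 234
-45.0 244 218
-44.5 228 204
-44.0 193 196
-43.5 151 190
-43.0 141 184
-42.5 149 176
-42.0 156 167
-41.5 155 161
-41.0 151 157
-40.5 144 149
-40.0 129 131
-39.5 110 113
-39.0 99 100
-38.5 98 97
-38.0 116 117
-37.5 165 167
-37.0 230 233
-36.5 254 253
-36.0 254 255
-35.5 254 254
-35.0 250 254
-34.5 242 251
```

View pics/w16j.png

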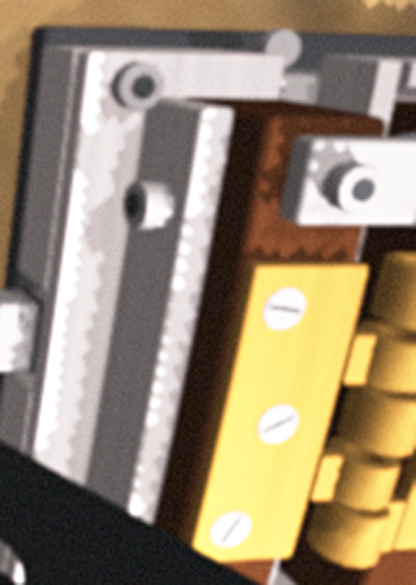

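{"api": "jog_arm", "payload": {"steps": [{"hand":1,"dx":-1,"dz":0,"dy":0,"yaw":0},{"hand":1,"dx":-1,"dz":0,"dy":0,"yaw":0},{"hand":1,"dx":0,"dz":0,"dy":0,"yaw":0},{"hand":1,"dx":0,"dz":0,"dy":0,"yaw":0}]}}

```text
clock: 13.03
ee_pos: [0.4875, -0.1459, 0.2026]
eef_rot: [0.938, -0.347, 0.003, 0.0]
contact_force: [9.2, -8.1, -3.1]
opening: 0.0142
```

```bash
python3 snap.py w17; python3 tr.py w17; python3 prof.py w17|tail -32
```

```text
13.0333 [ 0.4875 -0.1459  0.2026] yaw -40.56 [ 9.380e-01 -3.466e-01  2.500e-03  4.000e-04] [ 9.2 -8.1 -3.1] 0.014169092302911163 [-0.46  0.32  0.77  2.05 -0.29  0.87 -0.24]
travel 40.98525642413491 0.13779545244097985
-50.0 250 251
-49.5 249 251
-49.0 249 251
-48.5 249 251
-48.0 248 251
-47.5 242 251
-47.0 231 251
-46.5 228 250
-46.0 239 245
-45.5 247 233
-45.0 245 218
-44.5 235 204
-44.0 211 193
-43.5 178 171
-43.0 133 132
-42.5 91 91
-42.0 79 82
-41.5 104 108
-41.0 134 137
-40.5 147 150
-40.0 142 145
-39.5 125 126
-39.0 109 108
-38.5 100 100
-38.0 105 107
-37.5 142 147
-37.0 210 210
-36.5 248 250
-36.0 255 254
-35.5 254 255
-35.0 252 254
-34.5 246 252
```

View pics/w17m.png

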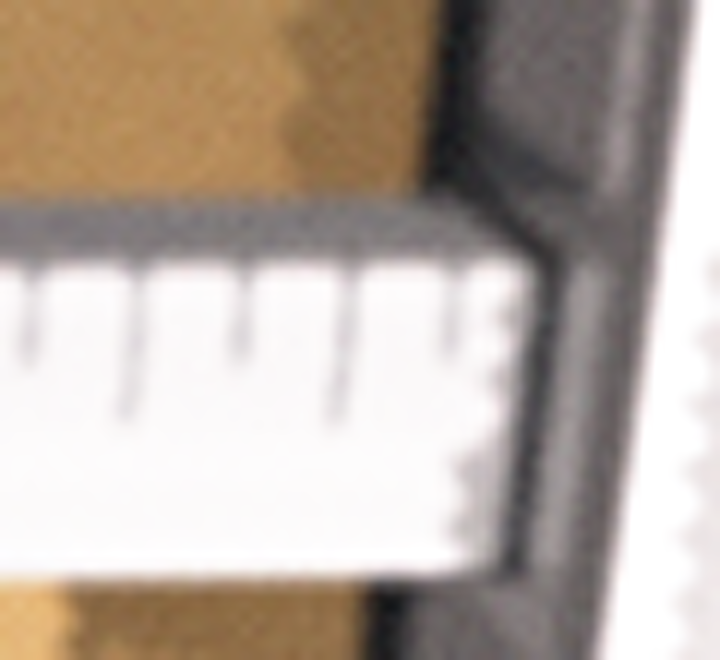

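View pics/w17h.png

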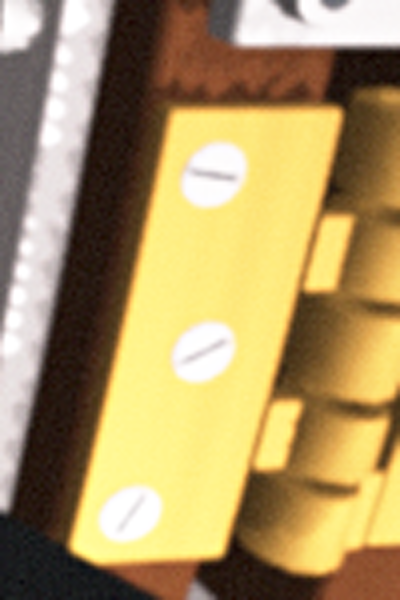

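Run:
```python
import pickle
from fit2 import *
for k,n in enumerate(('w11','w13','w16','w17')):
    crop(f'pics/{n}.png',f'pics/e{n}.png',*( (255,195,100,60) if n=='w11' else (255,225,170,60) ),4.6 if n!='w11' else 7)
ims=[cv2.imread(f'pics/e{n}.png') for n in('w13','w16')]
cv2.imwrite('pics/e.png',np.vstack(ims))
```

```text
(no output)
```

View pics/e.png

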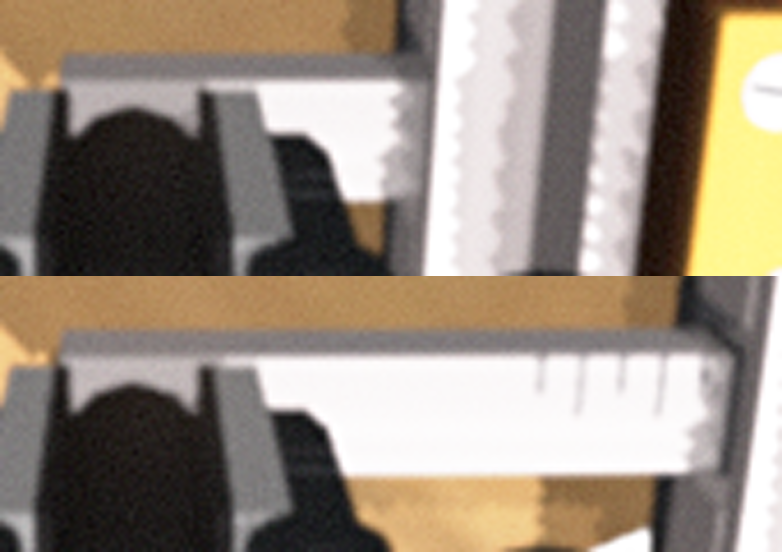

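View pics/ew11.png

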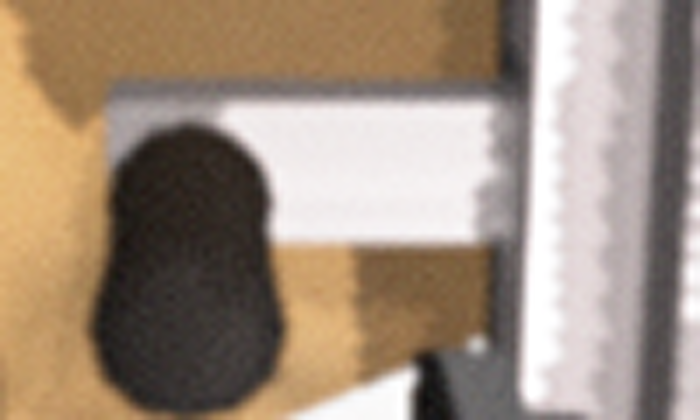

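Run:
```python
import pickle
from fit2 import *
j=np.array([.5742,-.2236]);a=np.radians(-40.4);c,sn=np.cos(a),np.sin(a)
def X(n,u,v,z=.02):
    s,ci=pickle.load(open(n+'.pkl','rb'));w=at(ci,u,v,z)[:2]-j;return (c*w[0]+sn*w[1])*1000
e=lambda n,x,y:X(n,255+x/4.6,225+y/4.6)
f=lambda n,x,y:X(n,255+x/7,195+y/7)
g=lambda n,x,y:X(n,260+x/12,180+y/12)
print("w10",g("w10",178,150),g("w10",708,150))
print("w11",f("w11",107,103),f("w11",518,103))
print("w13",e("w13",64,80),e("w13",425,80))
print("w16",e("w16",64,81),e("w16",735,81))
```

```text
w10 -83.749235098658 -42.40450438803226
w11 -84.16279504860088 -40.8580752933688
w13 -83.67219566802355 -40.323443232059766
w16 -122.11816302605612 -40.6267787049845
```

Run:
```python
from h import *
crop('pics/w17.png','pics/w17k.png',500,215,60,65,10)
crop('pics/w17.png','pics/w17k2.png',500,270,60,80,9)
```

```text
(no output)
```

View pics/w17k.png

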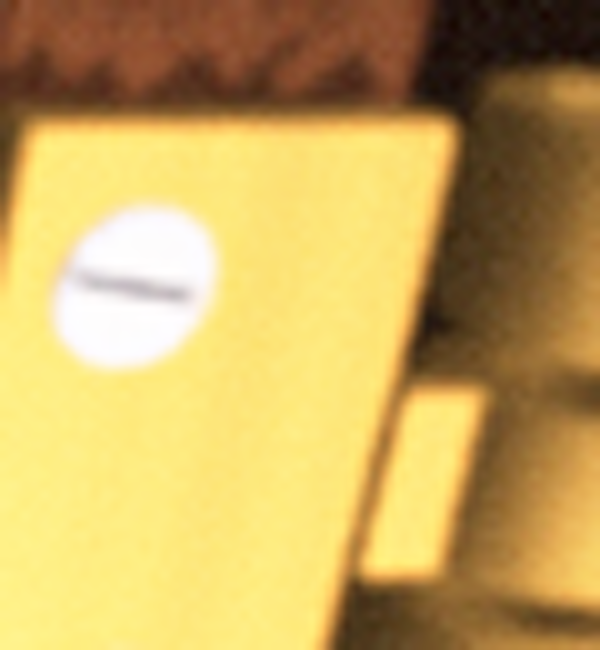

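View pics/w17k2.png

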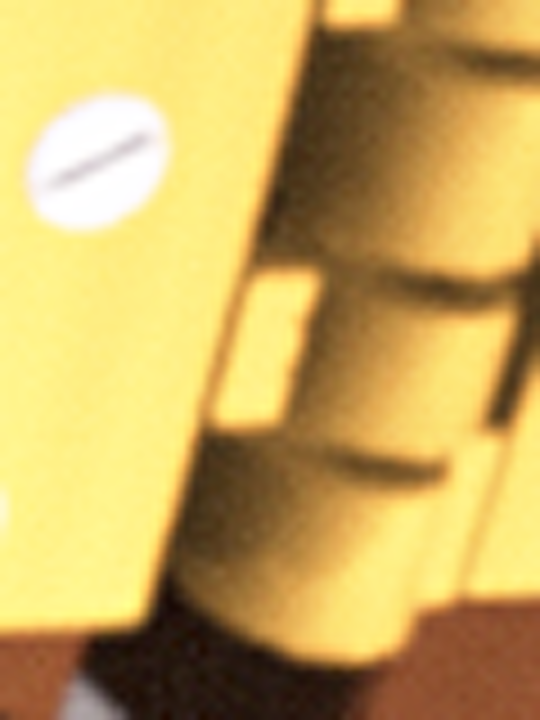

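```bash
cat > kn.py <<'E'
import sys,pickle
from fit2 import *
j=np.array([.5742,-.2236]);a=np.radians(-40.4);c,sn=np.cos(a),np.sin(a)
for n in sys.argv[1:]:
    s,ci=pickle.load(open(n+".pkl","rb"));im=cv2.imread(f"pics/{n}.png").astype(np.float32).mean(2)
    xs=np.arange(-4,20,.25)
    def band(y0,h):
        acc=[]
        for y in np.arange(y0-h,y0+h+.1,.5):
            uv=np.array([proj(ci,[j[0]+(c*x-sn*y)/1000,j[1]+(sn*x+c*y)/1000,.0575]) for x in xs],np.float32)
            acc.append(cv2.remap(im,uv[:,0].reshape(1,-1),uv[:,1].reshape(1,-1),cv2.INTER_LINEAR)[0])
        return np.mean(acc,0)
    P={y:band(y,2) for y in(12,0,-12,-24)}
    print(n)
    for i in range(0,len(xs),4): print(xs[i],[int(P[y][i]) for y in P])
    # level crossings rising
    for lv in(90,110,130):
        o={}
        for y in P:
            k=[i for i in range(1,len(xs)) if P[y][i-1]<lv<=P[y][i] and xs[i]>3]
            o[y]=[round(float(xs[i-1]+.25*(lv-P[y][i-1])/(P[y][i]-P[y][i-1])),2) for i in k]
        print(lv,o)
E
python3 kn.py w15 w16 w17
```

```text
w15
-4.0 [203, 207, 209, 213]
-3.0 [179, 187, 189, 193]
-2.0 [147, 61, 165, 66]
-1.0 [204, 21, 209, 23]
0.0 [205, 24, 212, 28]
1.0 [206, 38, 211, 38]
2.0 [175, 51, 168, 54]
3.0 [88, 55, 85, 68]
4.0 [94, 61, 94, 77]
5.0 [108, 69, 108, 88]
6.0 [125, 78, 124, 100]
7.0 [143, 91, 140, 112]
8.0 [156, 108, 154, 123]
9.0 [170, 124, 170, 138]
10.0 [181, 140, 184, 155]
11.0 [190, 156, 197, 167]
12.0 [196, 170, 202, 184]
13.0 [78, 182, 201, 197]
14.0 [0, 193, 189, 205]
15.0 [0, 198, 105, 210]
16.0 [0, 171, 38, 208]
17.0 [0, 30, 45, 203]
18.0 [0, 0, 55, 207]
19.0 [0, 0, 59, 206]
90 {12: [3.73], 0: [6.89], -12: [3.75], -24: [5.18]}
110 {12: [5.07], 0: [8.09], -12: [5.07], -24: [6.85]}
130 {12: [6.23], 0: [9.32], -12: [6.37], -24: [8.44]}
w16
-4.0 [203, 206, 209, 212]
-3.0 [183, 182, 184, 188]
-2.0 [146, 52, 158, 57]
-1.0 [203, 25, 209, 26]
0.0 [205, 45, 211, 44]
1.0 [205, 54, 210, 59]
2.0 [170, 57, 173, 69]
3.0 [85, 63, 86, 80]
4.0 [93, 74, 93, 89]
5.0 [109, 85, 110, 101]
6.0 [126, 97, 123, 117]
7.0 [140, 113, 139, 131]
8.0 [156, 130, 154, 142]
9.0 [168, 146, 169, 154]
10.0 [180, 161, 183, 169]
1
[... 386 characters left out ...]
 208, 212]
-3.0 [177, 181, 184, 186]
-2.0 [145, 69, 165, 71]
-1.0 [203, 50, 208, 51]
0.0 [204, 56, 210, 64]
1.0 [204, 63, 209, 72]
2.0 [166, 72, 167, 81]
3.0 [87, 81, 84, 93]
4.0 [95, 95, 93, 108]
5.0 [108, 112, 107, 123]
6.0 [125, 128, 124, 133]
7.0 [140, 144, 138, 147]
8.0 [156, 160, 153, 163]
9.0 [159, 174, 169, 179]
10.0 [44, 186, 183, 194]
11.0 [0, 194, 194, 205]
12.0 [0, 199, 200, 209]
13.0 [0, 143, 200, 206]
14.0 [0, 10, 191, 203]
15.0 [0, 0, 117, 208]
16.0 [0, 0, 62, 202]
17.0 [0, 0, 67, 185]
18.0 [0, 0, 0, 202]
19.0 [0, 0, 0, 207]
90 {12: [3.65], 0: [3.6], -12: [3.8], -24: []}
110 {12: [5.09], 0: [4.85], -12: [5.12], -24: [4.07]}
130 {12: [6.33], 0: [6.06], -12: [6.38], -24: [5.73]}
```

{"api": "jog_arm", "payload": {"steps": [{"hand":1,"dx":0.8,"dz":0.2,"dy":0,"yaw":0},{"hand":1,"dx":0,"dz":0,"dy":0,"yaw":0},{"hand":1,"dx":0,"dz":0,"dy":0,"yaw":0},{"hand":1,"dx":0,"dz":0,"dy":0,"yaw":0}]}}

```text
clock: 13.42
ee_pos: [0.4883, -0.1466, 0.2025]
eef_rot: [0.938, -0.347, 0.003, 0.0]
contact_force: [9.2, -7.4, -1.7]
opening: 0.0144
```

```bash
python3 snap.py w18; python3 tr.py w18; python3 prof.py w18|sed -n '10,30p'; python3 kn.py w18|tail -3; python3 -c "
from cell import r;from h import *
cv2.imwrite('pics/s18.png',r.capture('scene'));crop('pics/s18.png','pics/s18c.png',260,180,100,75,8)"
```

```text
13.4167 [ 0.4883 -0.1466  0.2025] yaw -40.57 [ 9.380e-01 -3.467e-01  2.800e-03  5.000e-04] [ 9.2 -7.4 -1.7] 0.014402025082594978 [-0.46  0.33  0.77  2.05 -0.29  0.87 -0.24]
travel 39.944667090143895 0.11613399433601809
-45.5 220 235
-45.0 220 219
-44.5 225 205
-44.0 213 197
-43.5 194 192
-43.0 174 182
-42.5 154 163
-42.0 122 129
-41.5 88 91
-41.0 73 76
-40.5 88 93
-40.0 110 113
-39.5 114 116
-39.0 108 107
-38.5 102 100
-38.0 107 108
-37.5 146 150
-37.0 215 216
-36.5 250 251
-36.0 255 255
-35.5 254 255
90 {12: [3.68], 0: [4.71], -12: [3.81], -24: [3.65]}
110 {12: [5.06], 0: [5.93], -12: [5.07], -24: [5.24]}
130 {12: [6.27], 0: [7.17], -12: [6.39], -24: [6.81]}
```

View pics/w18m.png

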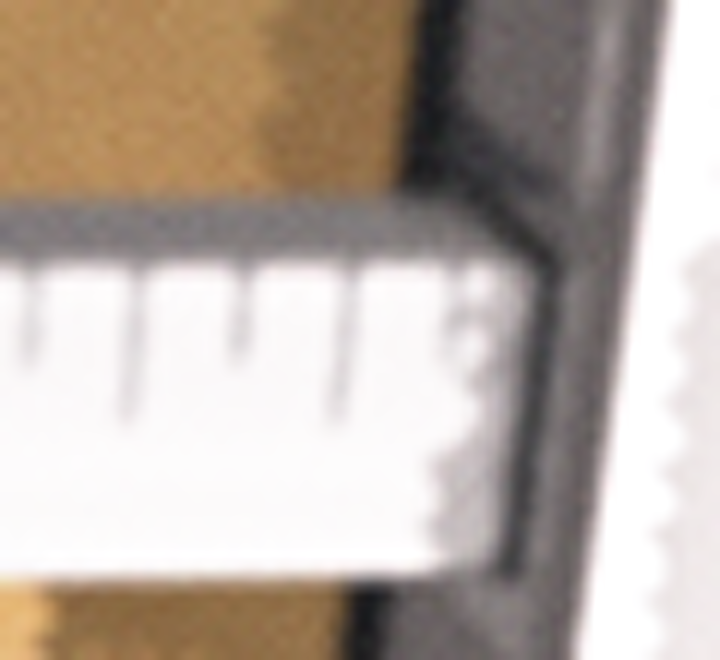

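View pics/s18c.png

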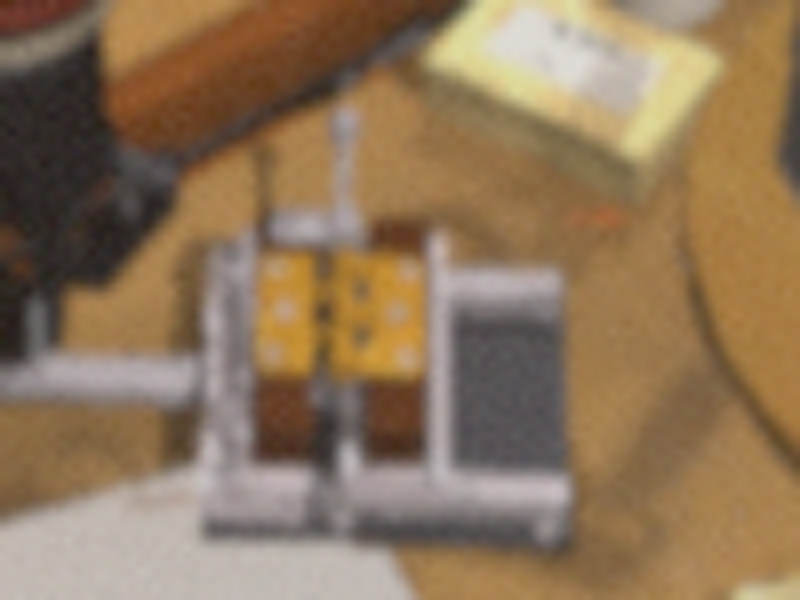

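{"api": "jog_arm", "payload": {"steps": [{"hand":1,"dx":0,"dz":0,"dy":0,"yaw":0},{"hand":1,"dx":0,"dz":0,"dy":0,"yaw":0},{"hand":1,"dx":0,"dz":0,"dy":0,"yaw":0},{"hand":1,"dx":0,"dz":0,"dy":0,"yaw":0}]}}

```text
clock: 13.85
ee_pos: [0.4883, -0.1466, 0.2026]
eef_rot: [0.938, -0.347, 0.003, 0.0]
contact_force: [8.7, -8.2, -1.6]
opening: 0.0142
```

```bash
python3 snap.py w19; python3 tr.py w19; python3 prof.py w19|sed -n '14,26p'; python3 kn.py w19|tail -3
```

```text
13.85 [ 0.4883 -0.1466  0.2026] yaw -40.57 [ 9.380e-01 -3.467e-01  2.800e-03  4.000e-04] [ 8.7 -8.2 -1.6] 0.014165544092765023 [-0.46  0.33  0.77  2.05 -0.29  0.87 -0.24]
travel 39.96947227313907 0.12617114681830816
-43.5 195 191
-43.0 175 183
-42.5 154 164
-42.0 123 129
-41.5 88 90
-41.0 73 77
-40.5 89 94
-40.0 110 114
-39.5 116 117
-39.0 106 108
-38.5 100 101
-38.0 107 107
-37.5 146 150
90 {12: [3.74], 0: [4.69], -12: [3.82], -24: [3.63]}
110 {12: [5.07], 0: [5.96], -12: [5.03], -24: [5.26]}
130 {12: [6.22], 0: [7.15], -12: [6.37], -24: [6.83]}
```

```bash
python3 -c "
from cell import r
print(r.hand_in())"
```

```text
the job is handed in; nothing more can be done
None
```

I put the three-knuckle rail in the slide's pocket with its knuckles towards the clamped rail and let go of it. I then drew the slide out by the black knob and handed in with the knob still gripped, at about 14 s on the clock.

**Rail seating:** The TCP height at contact (0.210 m) and the wrist-image fit both put the rail on the pocket floor. The fit placed it centred within about 0.4 mm, and it stayed put when I let go.

**Slide at the mark:** I first drew it about 1 mm past the mark by arm travel, to see the whole line, then eased it back. The checks at the end do not fully agree:

| Check | Result |
|---|---|
| Arm travel from home | 39.97 mm (mark is 40 mm) |
| Pull along the bar | about 11.9 N (12 N expected at the mark) |
| Full-width line in the wrist image | just clear of the bridge face, perhaps 0.5–1 mm past |
| Knuckle shading in the wrist image | lid knuckles about 0.2–0.9 mm short of the clamped ones |

I kept the position that arm travel and pull force agree on; the two image checks lie on either side of it.

**Other things:** I saw no contact with the odd rail, the other objects or the turquoise look-alike, but I did not take a last picture of each to confirm it.

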